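# Return mixed collets to their racks

## Robot

A 7-joint arm with a two-finger parallel gripper is mounted at the origin on the work surface; the furniture and walls round the work are solid. World frame = base frame: x ahead of the robot, y to its left, z up, the work surface at z = 0. Lengths are in m, angles in rad, forces in N, time in s.
With the tool pointing down it reaches from about 0.4 to 0.875 m from the base axis. Payload 6.5 kg.
Tool frame: the origin (TCP) lies on the mounting face of the last link; the fingertips stand 173 mm ahead of it and the grasp point (between the pads) lies 155 mm ahead of it; z points along the fingers, y is the direction in which the jaws open and shut (so a half turn about z gives the same grasp; the last joint's range is limited). The gripper opens to 85 mm and grips with 20 to 120 N. Pads are 22 mm wide; open, the fingers measure 114 mm over their backs; the gripper's body (76 mm by 85 mm) begins 54 mm behind the grasp point. The pads swing forward as they close: fully open they stand 13 mm farther back than shut.
Start: joints at [1.128, 0.536, -0.004, 1.538, 0.003, 1.067, -0.071], TCP at [0.239, -0.604, 0.405] pointing down, gripper open.
Joint ranges: [-2.7, 2.7], [-0.37, 2.16], [-1.27, 1.26], [0.24, 2.4], [-1.31, 4.45], [0.19, 1.91], [-2.76, 2.76]. Speed limits (rad/s): [2.39, 2.39, 3.14, 3.14, 3.14, 3.14, 3.14].

## Interface

Orientations are given as a rotation vector (axis times angle).
In Python, from rig import get_state, snapshot, camera_params, close_job, look_for gives the robot as it stands.
- The arm moves only by the tool step_arm, never from a script. Its argument "targets" is a list of rows, each a list of 3 entries, a list of its own where there are three numbers: the opening, from 0 (shut) to 1 (fully open), then the shift along the tool's x, y, z each as a share of 20 cm, from -1 to 1, then the turn about the tool's z as a share of 60 degrees, from -1 to 1. In form: [[hand, [x, y, z], yaw], ...]. A call has 1 to 12 rows; each row is the pose to reach, as a shift and turn from the pose measured when the call began, along the tool's axes at that moment; what a row does not reach only later rows make up. A row lasts 1/10 s, in which the tool goes at most 50 mm and 8.59 degrees, less where a joint would pass 70% of its speed; a pose out of reach is approached as far as the arm can. A call with a number of a shift or a turn outside -1 to 1 is refused whole. A call with a gripper value outside its range is refused whole. The fingers move at their own pace and stop on an object; the grip force is fixed at half the most. Time passes only in rows, so rows that repeat a pose let the fingers close. It gives the time, the measured TCP pose, the force and the opening at its end, in the units of the state.
- get_state(): the state, without advancing time (a new reading comes with each control period).
- snapshot(name): name is "scene" or "top"; returns the picture (384x512x3 uint8, red, green, blue); there is no depth.
- camera_params(name): a dict with "camera_matrix" (3x3 intrinsics, pixels), "R" (3x3) and "t" (3): a world point X has camera coordinates R X + t. Camera axes: x right, y down, z forward; pixel columns grow to the right and rows downward; lengths in m; the calibration is good to about 2 mm. A picture is of the moment at which its call begins. camera_params takes no time and is no camera call.
- close_job(): hands the job in, once; it reports no verdict.
Trained networks look in the newest picture that a camera, given by its name, has taken for a name from the list of things; names that differ only in an ending like _2 or _b are one class to them, and where a whole thing is asked for, a point or a joint stands for the part that bears it (a point fixed in the world has none). Each returns a list of dicts, best first, with "confidence" (0 to 1); they miss things now and then, are a little off and sometimes report something else, mostly with a low value. They report only what shows in the picture. A call takes as long as a camera call.
- look_for(camera, target): "at" ([row, column] in pixels, amid what is visible of it).
The state is a dict: "time_s": time; "joints": joint angles; "qd": joint speeds; "joint_torque": joint torques, N m; "position": TCP position; "orientation": TCP orientation; "contact_force": force on the tool from outside, world axes, zero at the start; "wrist_torque": the same for the moment, N m; "gripper_width": finger opening in m.
Only numpy, scipy, OpenCV 4.12 (cv2) and the standard library are available. Lean on these libraries where they do the work, as an engineer would, in place of code of your own. Each camera call takes 0.05 s, during which the arm holds its last target.

## Task

Four spring collets came back from the machines mixed up and stand on the bench; each rack is missing one from its middle bore. Put every collet back into the empty middle bore of the rack that holds its own size, standing upright on its small end and fully down in the bore. Leave the micrometer and the hexagon nut where they lie.

Things in the scene. Friction and masses are not known exactly. Their poses are not given: they have to be found in the camera images.
- collet_20: loose steel spring collet, the smallest of the four: slotted round sleeve standing on its small end, 31.5 mm tall, 50 g. Widest (21 mm) at two rings 22 to 28 mm above its foot, either side of a narrow groove: grip it there. Below them it tapers evenly to a 14 mm foot. Origin: centre of the foot; z up its axis; round, so yaw means nothing.
- collet_25: loose steel spring collet, the second smallest of the four: slotted round sleeve standing on its small end, 34 mm tall, 90 g. Widest (26 mm) at two rings 24.5 to 30.5 mm above its foot, either side of a narrow groove: grip it there. Below them it tapers evenly to a 18 mm foot. Origin: centre of the foot; z up its axis; round, so yaw means nothing.
- collet_32: loose steel spring collet, the second largest of the four: slotted round sleeve standing on its small end, 40 mm tall, 170 g. Widest (33 mm) at two rings 30.5 to 36.5 mm above its foot, either side of a narrow groove: grip it there. Below them it tapers evenly to a 23 mm foot. Origin: centre of the foot; z up its axis; round, so yaw means nothing.
- collet_40: loose steel spring collet, the largest of the four: slotted round sleeve standing on its small end, 46 mm tall, 300 g. Widest (41 mm) at two rings 36.5 to 42.5 mm above its foot, either side of a narrow groove: grip it there. Below them it tapers evenly to a 30 mm foot. Origin: centre of the foot; z up its axis; round, so yaw means nothing.
- rack_20: fixed wooden rack of the 21 mm collets: block 44 (x) by 106 (y) by 26 mm high, three bores in a row along y, 34 mm apart. The outer two hold 21 mm collets that stay (fixed, tops at 40.5 mm). The middle bore is empty: 24 mm wide, 17 deep, flat floor 9 mm above the bench; a collet seated there stands 14.5 mm out. Origin: on the bench under the middle bore.
- rack_25: fixed wooden rack of the 26 mm collets: block 48 (x) by 118 (y) by 28 mm high, three bores in a row along y, 38 mm apart. The outer two hold 26 mm collets that stay (fixed, tops at 43 mm). The middle bore is empty: 29 mm wide, 19 deep, flat floor 9 mm above the bench; a collet seated there stands 15 mm out. Origin: on the bench under the middle bore.
- rack_32: fixed wooden rack of the 33 mm collets: block 56 (x) by 130 (y) by 34 mm high, three bores in a row along y, 42 mm apart. The outer two hold 33 mm collets that stay (fixed, tops at 50 mm). The middle bore is empty: 36 mm wide, 24 deep, flat floor 10 mm above the bench; a collet seated there stands 16 mm out. Origin: on the bench under the middle bore.
- rack_40: fixed wooden rack of the 41 mm collets: block 64 (x) by 148 (y) by 39 mm high, three bores in a row along y, 48 mm apart. The outer two hold 41 mm collets that stay (fixed, tops at 56 mm). The middle bore is empty: 44 mm wide, 29 deep, flat floor 10 mm above the bench; a collet seated there stands 17 mm out. Origin: on the bench under the middle bore.
- micrometer: bystander: outside micrometer lying flat, 43x124x15 mm, long side left to right, on the robot's side of the collets; origin at the centre of its underside. It stays where it lies.
- nut_m16: bystander: one hexagon nut lying flat, 24x27x13 mm, on the robot's side of the collets; origin at the centre of its underside. It stays where it lies.

How it is judged:
By the outcome, as a careful person would: the job done as asked, in the order asked, and still so for the second after the job is handed in, with the robot touching nothing.
It also fails if it takes over 88 s, if anything falls off the work surface, if the arm or the gripper's body presses on something with over 40 N, if the wrist force passes 120 N, or if a joint passes its speed limit or range.

## Working session

There is one attempt and no reset: what is moved stays moved. The work goes in short steps, Python scripts to look and compute and a tool call to move; the robot and the scene stay as the last step left them, time stands still between calls to the robot, and variables do not carry over. Pictures are saved under pics/ and viewed, and the job is handed in when it is done.

Besides the shell and the picture viewer there is one more tool, called after "Request:" as name(argument=value, ...), one argument or row to a line, values as JSON. step_arm: Moves the arm, as the interface text tells. Its arguments: {"type":"object","properties":{"targets":{"type":"array","items":{"type":"array"}}},"required":["targets"]}

```bash
ls; mkdir -p pics; python3 - <<'E'
from rig import *
import cv2
s=get_state(); print({k:s[k] for k in ('time_s','position','orientation','gripper_width','joints')})
for n in ('scene','top'):
    im=snapshot(n); cv2.imwrite(f'pics/{n}0.png',cv2.cvtColor(cv2.resize(im,None,fx=1.5,fy=1.5,interpolation=cv2.INTER_CUBIC),cv2.COLOR_RGB2BGR))
    p=camera_params(n); print(n,p)
for t in ['collet_20','collet_25','collet_32','collet_40','rack_20','rack_25','rack_32','rack_40','micrometer','nut_m16']:
    print(t,[(d['at'],round(d['confidence'],2)) for d in look_for('top',t)])
E
```

```text
pics
{'time_s': 0.0, 'position': array([ 0.23904126, -0.60408518,  0.40379038]), 'orientation': array([-3.08426776e+00, -5.88185970e-01,  7.50096978e-04]), 'gripper_width': 0.08535793359286627, 'joints': array([ 1.12780332,  0.53719449, -0.00444691,  1.53888343,  0.00261761,
        1.06732543, -0.07119559])}
scene {'camera_matrix': array([[390.51319262,   0.        , 260.67627501],
       [  0.        , 390.51319262, 194.83998077],
       [  0.        ,   0.        ,   1.        ]]), 'R': array([[ 0.78492799, -0.61944761,  0.01314229],
       [-0.40005143, -0.52289111, -0.752691  ],
       [ 0.47312462,  0.58555064, -0.65824277]]), 't': array([-0.25531052,  0.2702043 ,  0.58741453])}
top {'camera_matrix': array([[460.97407471,   0.        , 251.94925502],
       [  0.        , 460.97407471, 196.27103372],
       [  0.        ,   0.        ,   1.        ]]), 'R': array([[-0.01719831, -0.99982692, -0.00709553],
       [-0.99431828,  0.0178483 , -0.10494091],
       [ 0.10504939,  0.0052504 , -0.99445315]]), 't': array([0.14757452, 0.45319656, 1.03096708])}
collet_20 [([205.2, 225.2], 
[... 280 characters left out ...]
7], 0.6), ([207.5, 350.2], 0.57), ([168.2, 290.4], 0.53), ([209.9, 294.7], 0.48)]
collet_40 [([205.2, 225.2], 0.67), ([221.3, 175.7], 0.6), ([207.5, 350.2], 0.57), ([168.2, 290.4], 0.53), ([209.9, 294.7], 0.48)]
rack_20 [([169.1, 197.3], 0.95), ([172.4, 135.7], 0.88), ([169.7, 290.9], 0.84), ([160.1, 355.0], 0.62)]
rack_25 [([169.1, 197.3], 0.95), ([172.4, 135.7], 0.88), ([169.7, 290.9], 0.84), ([160.1, 355.0], 0.62)]
rack_32 [([169.1, 197.3], 0.95), ([172.4, 135.7], 0.88), ([169.7, 290.9], 0.84), ([160.1, 355.0], 0.62)]
rack_40 [([169.1, 197.3], 0.95), ([172.4, 135.7], 0.88), ([169.7, 290.9], 0.84), ([160.1, 355.0], 0.62)]
micrometer [([232.3, 253.9], 0.82)]
nut_m16 [([229.6, 307.3], 0.59)]
```

View pics/top0.png

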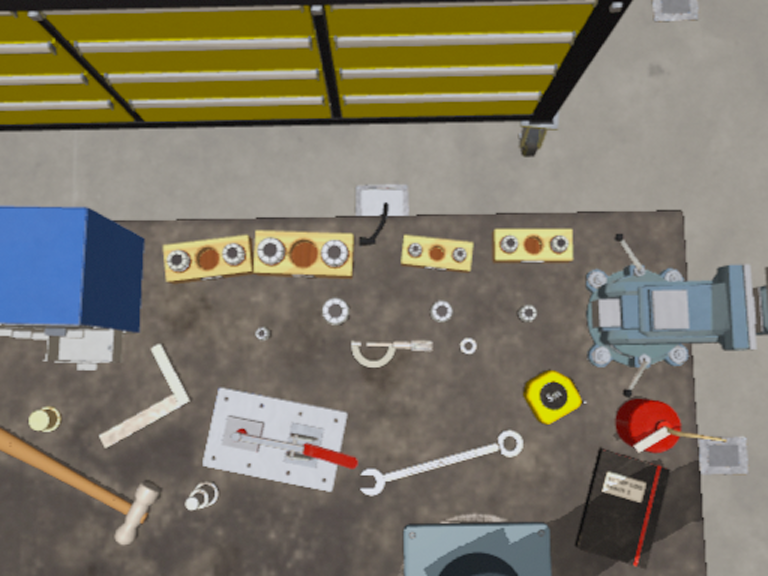

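View pics/scene0.png

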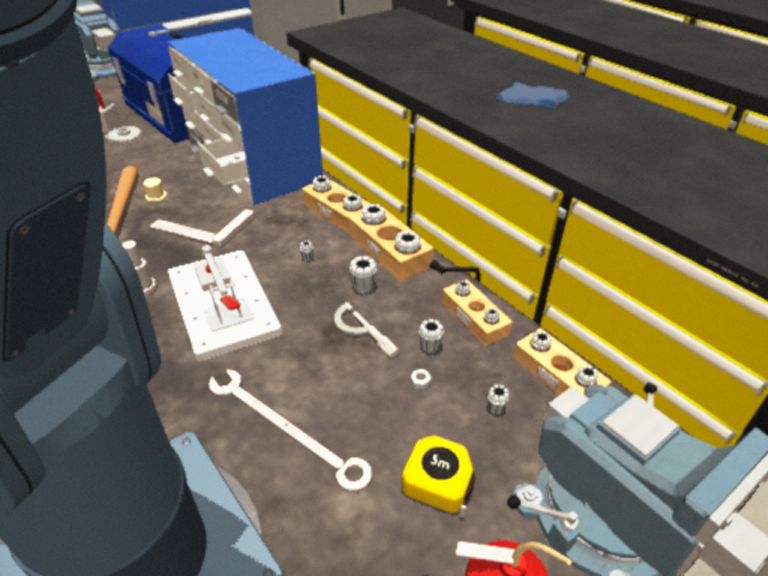

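```bash
cat > h.py <<'E'
import numpy as np, cv2
from rig import *
def ray(n,px,z):
    "px=(row,col) -> world point at height z"
    p=camera_params(n);K,R,t=p['camera_matrix'],p['R'],p['t']
    d=R.T@np.linalg.solve(K,[px[1],px[0],1.]);c=-R.T@t
    return c+d*(z-c[2])/d[2]
def proj(n,X):
    p=camera_params(n);c=p['camera_matrix']@(p['R']@np.asarray(X,float)+p['t']);return c[1]/c[2],c[0]/c[2]
E
python3 - <<'E'
from h import *
im=snapshot('top'); cv2.imwrite('pics/top_raw.png',cv2.cvtColor(im,cv2.COLOR_RGB2BGR))
sc=snapshot('scene'); cv2.imwrite('pics/scene_raw.png',cv2.cvtColor(sc,cv2.COLOR_RGB2BGR))
bgr=cv2.cvtColor(im,cv2.COLOR_RGB2BGR)
a=cv2.resize(bgr[145:245,100:245],None,fx=5.5,fy=5.5,interpolation=cv2.INTER_CUBIC);cv2.imwrite('pics/l.png',a)
a=cv2.resize(bgr[145:245,255:400],None,fx=5.5,fy=5.5,interpolation=cv2.INTER_CUBIC);cv2.imwrite('pics/r.png',a)
for n,px,z in [('A',(172.4,137.5),.034),('B',(169.1,202.5),.039),('C',(168.3,291),.026),('D',(163,355),.028),
 ('s',(221.5,175.3),.0315),('L',(207.5,223.5),.046),('m',(207.5,294.4),.04),('n',(209,351.5),.034),('boxR',(160,96),.2),('boxR0',(220,94),.0),('edge',(145,300),0),('cab',(85,200),0.)]: print(n,ray('top',px,z).round(4))
E
```

```text
A [0.5142 0.4001 0.034 ]
B [0.5183 0.2508 0.039 ]
C [0.5186 0.0487 0.026 ]
D [ 0.5279 -0.0982  0.028 ]
s [0.4007 0.314  0.0315]
L [0.4293 0.2036 0.046 ]
m [0.427  0.0445 0.04  ]
n [ 0.4218 -0.0848  0.034 ]
boxR [0.5128 0.4379 0.2   ]
boxR0 [0.4092 0.5095 0.    ]
edge [0.5783 0.0238 0.    ]
cab [0.7297 0.26   0.    ]
```

View pics/l.png

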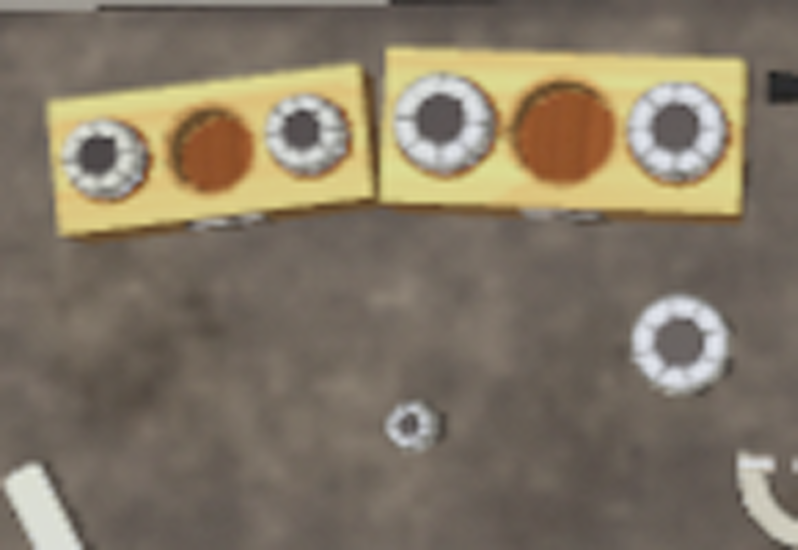

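View pics/r.png

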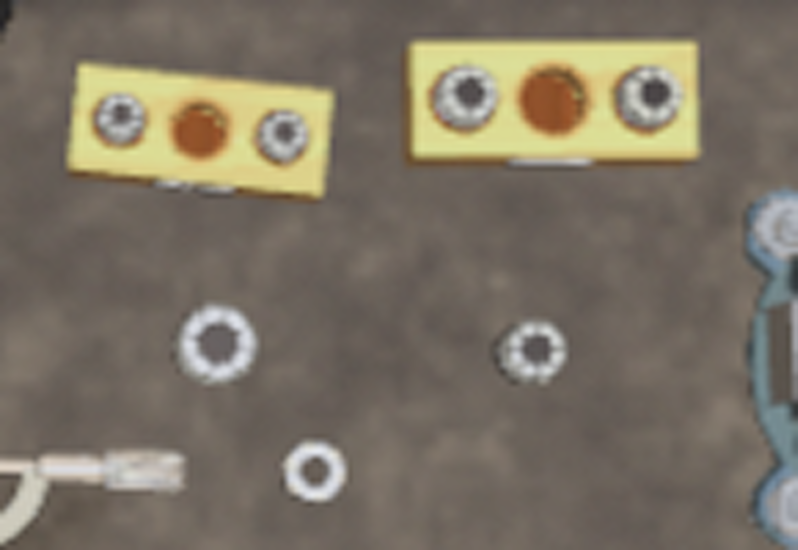

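```bash
cat > meas.py <<'E'
from h import *
def warp(im,z,cx,cy,half=.1,s=2000.):
    n=int(2*half*s)
    def w2p(x,y): r,c=proj('top',[x,y,z]); return [c,r]
    # out px (u,v): x = cx+half - v/s ; y = cy+half - u/s
    src=np.float32([w2p(cx+half-v/s,cy+half-u/s) for u,v in [(0,0),(n,0),(n,n),(0,n)]])
    H=cv2.getPerspectiveTransform(src,np.float32([(0,0),(n,0),(n,n),(0,n)]))
    return cv2.warpPerspective(im,H,(n,n),flags=cv2.INTER_CUBIC)
def back(u,v,cx,cy,half=.1,s=2000.): return cx+half-v/s, cy+half-u/s
def rack(im,z,cx,cy):
    w=warp(im,z,cx,cy); hsv=cv2.cvtColor(w,cv2.COLOR_RGB2HSV)
    m=((hsv[...,0]>14)&(hsv[...,0]<32)&(hsv[...,1]>60)&(hsv[...,2]>185)).astype(np.uint8)
    m=cv2.morphologyEx(m,cv2.MORPH_OPEN,np.ones((5,5)))
    c=[k for k in cv2.findContours(m,cv2.RETR_EXTERNAL,cv2.CHAIN_APPROX_NONE)[0] if cv2.contourArea(k)>2000]
    c=min(c,key=lambda k:abs(cv2.minAreaRect(k)[0][0]-200)+abs(cv2.minAreaRect(k)[0][1]-200))
    (u,v),(a,b),ang=cv2.minAreaRect(c)
    box=cv2.boxPoints(((u,v),(a,b),ang)); e=[box[1]-box[0],box[2]-box[1]]
    L=max(e,key=np.linalg.norm); L=L if L[0]<0 else -L  # long axis toward +y (u decreasing)
    yaw=np.arctan2(L[1],-L[0])   # y'=( -sin yaw, cos yaw): dx=-L1, dy=-L0
    return back(u,v,cx,cy),np.degrees(yaw),sorted([a/2,b/2])
def collet(im,z,cx,cy):
    w=warp(im,z,cx,cy,.03,4000); g=cv2.cvtColor(w,cv2.COLOR_RGB2GRAY)
    m=(g>140).astype(np.uint8)
    m=cv2.morphologyEx(m,cv2.MORPH_CLOSE,cv2.getStructuringElement(2,(9,9)))
    c=[k for k in cv2.findContours(m,0,1)[0] if cv2.contourArea(k)>1500]
    c=min(c,key=lambda k:np.hypot(*(k.mean((0,1))-120)))
    (u,v),r=cv2.minEnclosingCircle(c); h=cv2.convexHull(c); M=cv2.moments(h)
    return back(u,v,cx,cy,.03,4000),back(M['m10']/M['m00'],M['m01']/M['m00'],cx,cy,.03,4000),2*r/4,2*np.sqrt(cv2.contourArea(h)/np.pi)/4
E
python3 - <<'E'
from meas import *
im=cv2.cvtColor(cv2.imread('pics/top_raw.png'),cv2.COLOR_BGR2RGB)
for n,z,x,y in [('32',.034,.514,.400),('40',.039,.518,.251),('20',.026,.5186,.0487),('25',.028,.528,-.098)]:
    p,yw,sz=rack(im,z,x,y); print('rack',n,np.round(p,4),round(yw,1),np.round(sz,1))
for n,z,x,y in [('20',.0285,.4007,.314),('40',.0425,.4293,.2036),('32',.0365,.427,.0445),('25',.0305,.4218,-.0848)]:
    a,b,d,e=collet(im,z,x,y); print('collet',n,np.round(a,4),np.round(b,4),round(d,1),round(e,1))
E
```

```text
rack 32 [0.5159 0.3998] 6.1 [ 55.9 130.5]
rack 40 [0.5204 0.2526] -2.9 [ 64.4 148. ]
rack 20 [0.5189 0.0488] -7.2 [ 44.2 105.9]
rack 25 [ 0.5283 -0.0992] -1.1 [ 48.6 117.9]
collet 20 [0.3992 0.3171] [0.3996 0.3174] 20.7 19.0
collet 40 [0.4301 0.205 ] [0.4307 0.2047] 41.1 39.5
collet 32 [0.4281 0.0453] [0.4282 0.045 ] 32.9 31.6
collet 25 [ 0.4233 -0.0857] [ 0.4234 -0.0864] 26.6 24.5
```

```bash
cat > go.py <<'E'
from h import *
import sys
def go(x,y,z,phi=None):
    s=get_state(); R=cv2.Rodrigues(s['orientation'])[0]; p=s['position']
    cur=np.degrees(np.arctan2(R[1,1],R[0,1]))
    phi=cur if phi is None else phi
    d=R.T@(np.array([x,y,z])-p)
    tilt=np.degrees(np.arccos(-R[2,2]))
    turn=-(phi-cur)
    print('t %.2f pos %s phi %.2f tilt %.2f w %.4f'%(s['time_s'],p.round(4),cur,tilt,s['gripper_width']))
    print('shift shares',(d/.2).round(4),'turn share',round(turn/60,4),'min rows',max(np.linalg.norm(d)/.05,abs(turn)/8.59).__round__(1))
if __name__=='__main__': go(*map(float,sys.argv[1:]))
E
python3 - <<'E'
from h import *
def tri(a,b):
    A=[];B=[]
    for n,px in (('top',a),('scene',b)):
        p=camera_params(n);P=p['camera_matrix']@np.c_[p['R'],p['t']]
        A+= [px[1]*P[2]-P[0],px[0]*P[2]-P[1]]
    A=np.array(A); return np.linalg.lstsq(A[:,:3],-A[:,3],rcond=None)[0]
# vise top-block corners: top view left-upper corner (653,290), scene: top-left corner (597,412)
print(tri((290/1.5,653/1.5),(412/1.5,640/1.5)),tri((310/1.5,670/1.5),(408/1.5,640/1.5)))
print(tri((298/1.5,609/1.5),(415/1.5,570/1.5)))
E
python3 go.py 0.4233 -0.086 0.40 -1.1
```

```text
[ 0.44403889 -0.23730134  0.13251647] [ 0.41394947 -0.24400384  0.16930344]
[ 0.43292103 -0.18652717  0.08587866]
t 0.70 pos [ 0.2391 -0.6044  0.4047] phi -68.41 tilt 0.00 w 0.0854
shift shares [ 1.8098 -2.0714  0.0235] turn share -1.1219 min rows 11.0
```

Request:
step_arm(
  targets=[
    [1,[0.9,-1.0,0.0],-0.56],
    [1,[0.9,-1.0,0.0],-0.56],
    [1,[0.9,-1.0,0.0],-0.56],
    [1,[0.9,-1.0,0.0],-0.56],
    [1,[0.9,-1.0,0.0],-0.56],
    [1,[0.9,-1.0,0.0],-0.56],
    [1,[0.9,-1.0,0.0],-0.56],
  ],
)

```text
time_s: 1.4
position: [0.3344, -0.3493, 0.4051]
orientation: [-2.78, -1.463, -0.001]
contact_force: [0.0, -0.4, 0.8]
gripper_width: 0.0854
```

```bash
python3 go.py 0.4233 -0.086 0.40 -1.1
```

```text
t 1.40 pos [ 0.3344 -0.3493  0.4051] phi -34.49 tilt 0.05 w 0.0854
shift shares [ 1.3366 -0.379   0.0263] turn share -0.5565 min rows 5.6
```

Request:
step_arm(
  targets=[
    [0.7,[1.0,-0.3,0.03],-0.556],
    [0.7,[1.0,-0.3,0.03],-0.556],
    [0.7,[1.0,-0.3,0.03],-0.556],
    [0.7,[1.0,-0.3,0.03],-0.556],
    [0.7,[1.0,-0.3,0.03],-0.556],
    [0.7,[1.0,-0.3,0.03],-0.556],
  ],
)

```text
time_s: 2.0
position: [0.3989, -0.1497, 0.3994]
orientation: [2.24, 2.202, 0.002]
contact_force: [-0.3, -0.4, -0.3]
gripper_width: 0.0597
```

```bash
python3 go.py 0.4233 -0.086 0.26 -1.1
```

```text
t 2.00 pos [ 0.3989 -0.1497  0.3994] phi -0.98 tilt 0.09 w 0.0597
shift shares [0.32   0.1154 0.6976] turn share 0.002 min rows 3.1
```

Request:
step_arm(
  targets=[
    [0.7,[0.32,0.115,0.2],0.0],
    [0.7,[0.32,0.115,0.4],0.0],
    [0.7,[0.32,0.115,0.6],0.0],
    [0.7,[0.32,0.115,0.7],0.0],
    [0.7,[0.32,0.115,0.7],0.0],
  ],
)

```text
time_s: 2.5
position: [0.422, -0.0878, 0.2569]
orientation: [-2.241, -2.197, 0.004]
contact_force: [0.6, 0.3, 0.9]
gripper_width: 0.0599
```

```bash
python3 - <<'E'
from h import *
for n in('scene','top'):
    im=cv2.cvtColor(snapshot(n),cv2.COLOR_RGB2BGR)
    c=im[180:320,230:400] if n=='scene' else im[140:280,270:440]
    cv2.imwrite(f'pics/{n}1.png',cv2.resize(c,None,fx=4,fy=4,interpolation=cv2.INTER_CUBIC))
import go; go.go(0.4233,-0.086,0.1945,-1.1)
E
```

```text
t 2.60 pos [ 0.4236 -0.0876  0.2598] phi -1.14 tilt 0.09 w 0.0595
shift shares [ 0.0083 -0.0021  0.3267] turn share -0.0007 min rows 1.3
```

View pics/scene1.png

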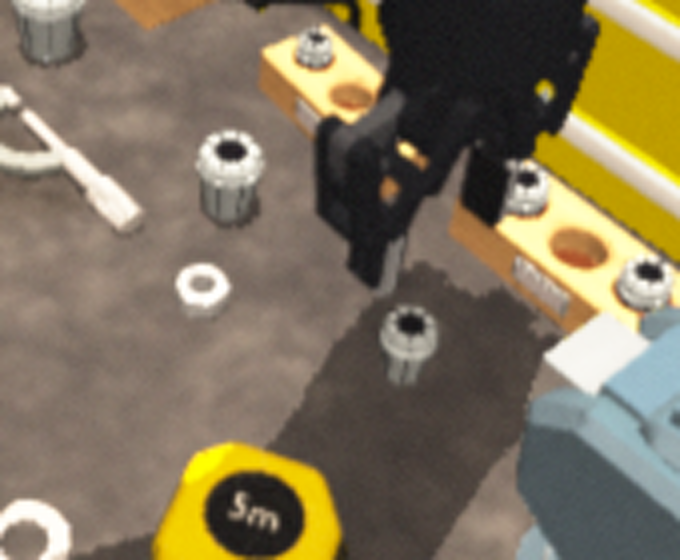

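The picture shows the jaws hanging above collet_25 (collet near 408,340 in the crop), straddling it along x, and clear of the nut and vise. I'm descending.

Request:
step_arm(
  targets=[
    [0.7,[0.01,0.0,0.15],0.0],
    [0.7,[0.01,0.0,0.327],0.0],
    [0.7,[0.01,0.0,0.327],0.0],
    [0.7,[0.01,0.0,0.327],0.0],
  ],
)

```text
time_s: 3.0
position: [0.4243, -0.0864, 0.1957]
orientation: [2.243, 2.196, 0.002]
contact_force: [0.1, 0.1, 0.7]
gripper_width: 0.0597
```

```bash
python3 - <<'E'
from h import *
for n in('scene','top'):
    im=cv2.cvtColor(snapshot(n),cv2.COLOR_RGB2BGR)
    c=im[180:320,230:400] if n=='scene' else im[140:280,270:440]
    cv2.imwrite(f'pics/{n}2.png',cv2.resize(c,None,fx=4,fy=4,interpolation=cv2.INTER_CUBIC))
import go; go.go(0.4233,-0.086,0.1945,-1.1)
E
```

```text
t 3.10 pos [ 0.4247 -0.0862  0.1964] phi -1.19 tilt 0.28 w 0.0597
shift shares [ 0.0009 -0.0071  0.0095] turn share -0.0015 min rows 0.0
```

View pics/scene2.png

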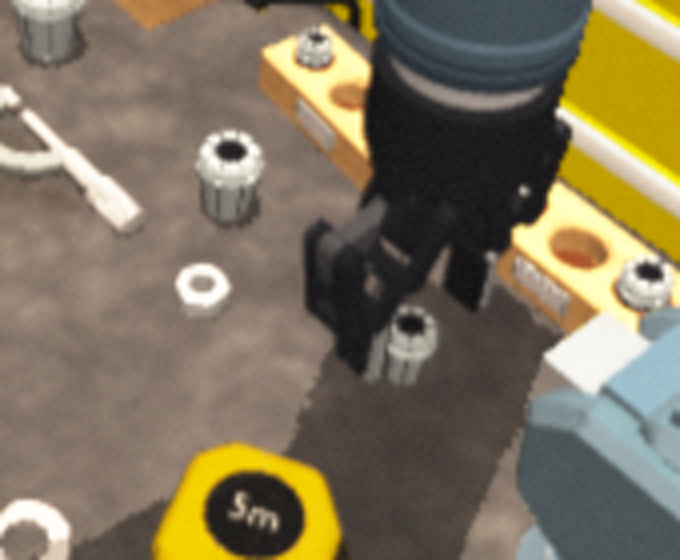

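Fingers stand either side of collet_25 (410,335); the tips end at about its lower half. I'm closing now.

Request:
step_arm(
  targets=[
    [0.7,[0.0,0.0,0.01],0.0],
    [0.0,[0.0,0.0,0.01],0.0],
    [0.0,[0.0,0.0,0.01],0.0],
    [0.0,[0.0,0.0,0.01],0.0],
    [0.0,[0.0,0.0,0.01],0.0],
    [0.0,[0.0,0.0,0.01],0.0],
    [0.0,[0.0,0.0,0.01],0.0],
    [0.0,[0.0,0.0,0.01],0.0],
  ],
)

```text
time_s: 3.9
position: [0.4249, -0.0863, 0.195]
orientation: [2.241, 2.195, 0.004]
contact_force: [-1.8, 0.5, 8.5]
gripper_width: 0.0225
```

```bash
python3 go.py 0.424 -0.086 0.28 -1.1
```

```text
t 3.90 pos [ 0.4249 -0.0863  0.195 ] phi -1.19 tilt 0.31 w 0.0225
shift shares [ 0.0007 -0.0023 -0.4252] turn share -0.0015 min rows 1.7
```

```bash
python3 - <<'E'
from h import *
for n in('scene',):
    im=cv2.cvtColor(snapshot(n),cv2.COLOR_RGB2BGR)
    c=im[230:290,300:360]
    cv2.imwrite(f'pics/{n}3.png',cv2.resize(c,None,fx=9,fy=9,interpolation=cv2.INTER_CUBIC))
s=get_state();print(s['contact_force'],s['gripper_width'])
E
```

```text
[-0.67257452 -0.20161328  9.03303351] 0.02220999616347038
```

View pics/scene3.png

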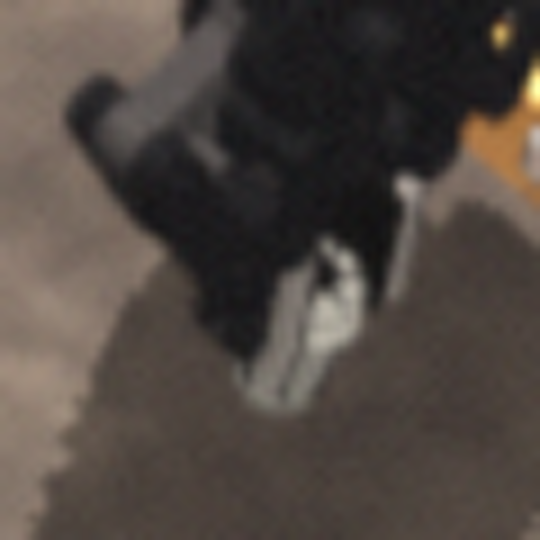

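```bash
python3 - <<'E'
from h import *
im=cv2.cvtColor(snapshot('scene'),cv2.COLOR_RGB2BGR)
c=cv2.resize(im[230:290,300:360],None,fx=10,fy=10,interpolation=cv2.INTER_CUBIC)
s=get_state();p=s['position']
def mk(X,col):
    r,q=proj('scene',X);cv2.circle(c,(int((q-300+.5)*10),int((r-230+.5)*10)),3,col,-1)
for sx in(-1,1):
  for dy in(-.011,.011):
    for z in (-.173,-.155,-.137): mk([p[0]+sx*.0112,p[1]+dy,p[2]+z],(0,0,255))
# upright collet model rings at measured pos
for z,d in((0,.018),(.0245,.026),(.0305,.026),(.034,.02)):
  for a in np.linspace(0,2*np.pi,24): mk([.4236+d/2*np.cos(a),-.086+d/2*np.sin(a),z],(0,255,0))
cv2.imwrite('pics/scene4.png',c); print(s['time_s'],p,s['gripper_width'])
E
```

```text
4.0 [ 0.42487529 -0.08625145  0.19494957] 0.022165794078234213
```

View pics/scene4.png

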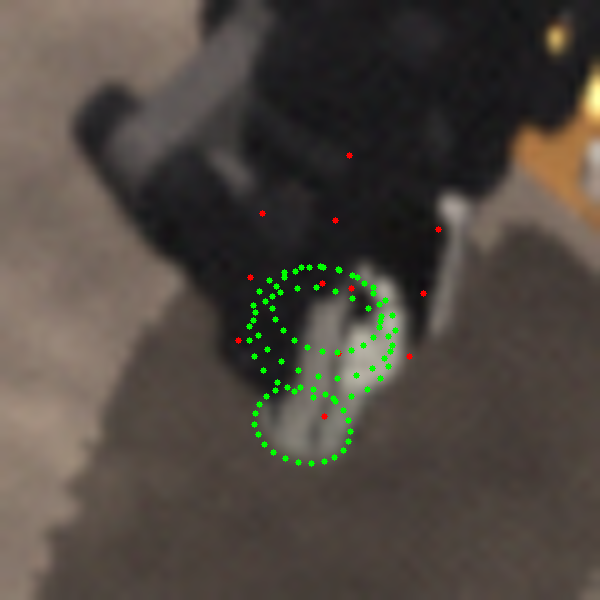

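Request:
step_arm(
  targets=[
    [0.0,[0.0,0.0,-0.1],0.0],
    [0.0,[0.0,0.0,-0.25],0.0],
    [0.0,[0.0,0.0,-0.4],0.0],
    [0.0,[0.0,0.0,-0.4],0.0],
  ],
)

```text
time_s: 4.4
position: [0.4257, -0.0863, 0.2778]
orientation: [2.238, 2.191, 0.009]
contact_force: [0.4, -0.3, -1.0]
gripper_width: 0.0224
```

```bash
python3 - <<'E'
from h import *
im=cv2.cvtColor(snapshot('scene'),cv2.COLOR_RGB2BGR)
c=cv2.resize(im[195:275,300:380],None,fx=8,fy=8,interpolation=cv2.INTER_CUBIC)
cv2.imwrite('pics/scene5.png',c)
im=cv2.cvtColor(snapshot('top'),cv2.COLOR_RGB2BGR)
c=cv2.resize(im[160:240,310:390],None,fx=8,fy=8,interpolation=cv2.INTER_CUBIC)
cv2.imwrite('pics/top5.png',c)
s=get_state();print(s['time_s'],s['position'],s['gripper_width'],s['contact_force'])
E
```

```text
4.5 [ 0.42446953 -0.08631431  0.27519559] 0.022345907401408845 [ 0.0480865   0.89759288 -1.06046483]
```

View pics/scene5.png

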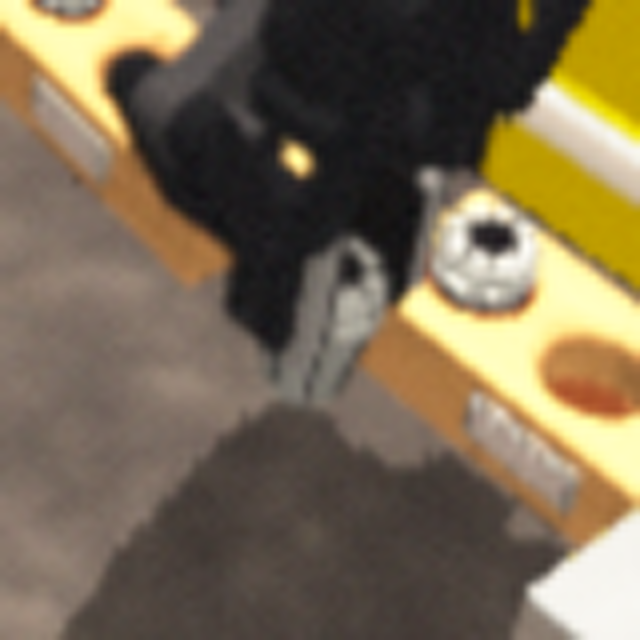

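View pics/top5.png

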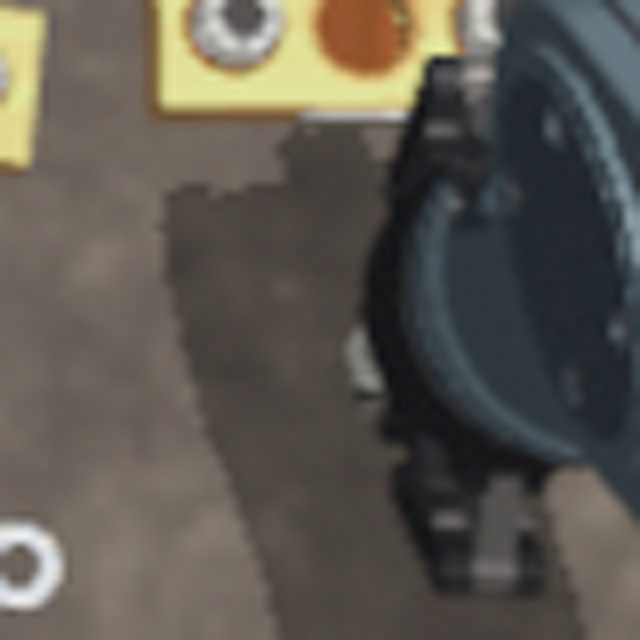

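```bash
python3 - <<'E'
from h import *
im=cv2.cvtColor(snapshot('scene'),cv2.COLOR_RGB2BGR)
k=10
c0=cv2.resize(im[210:260,320:365],None,fx=k,fy=k,interpolation=cv2.INTER_CUBIC)
s=get_state();p=s['position'];c=c0.copy()
def px(X): r,q=proj('scene',X);return (int((q-320+.5)*k),int((r-210+.5)*k))
for z,d in((0,.018),(.0245,.026),(.0305,.026),(.034,.02)):
  pts=np.array([px([p[0]+d/2*np.cos(a),p[1]+d/2*np.sin(a),p[2]-.195+z]) for a in np.linspace(0,2*np.pi,40)])
  cv2.polylines(c,[pts],True,(0,255,0),1)
for sx in(-1,1):
  pts=np.array([px([p[0]+sx*.013,p[1]+dy,p[2]+z]) for dy,z in ((-.011,-.173),(.011,-.173),(.011,-.137),(-.011,-.137))])
  cv2.polylines(c,[pts],True,(0,0,255),1)
cv2.imwrite('pics/scene6.png',np.hstack([c0[:, :390],c[:,:390]])); print(s['time_s'],p,s['gripper_width'])
E
```

```text
4.55 [ 0.42408604 -0.08622697  0.27447707] 0.02194994367541345
```

View pics/scene6.png

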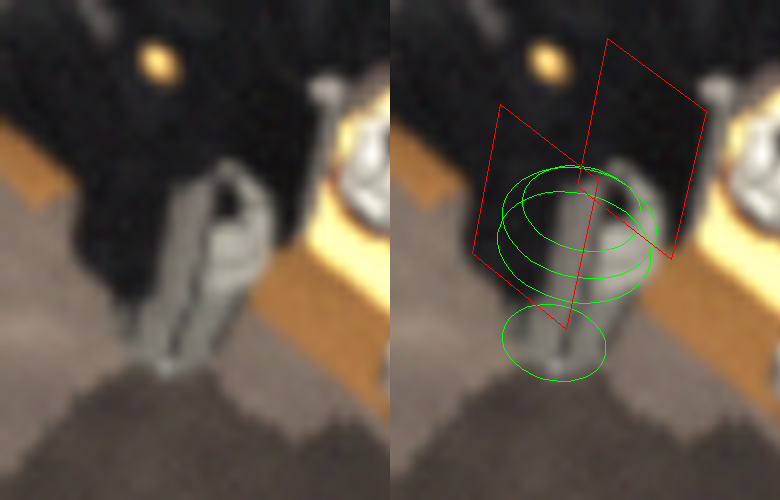

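```bash
python3 go.py 0.529 -0.0992 0.275 -1.1
```

```text
t 4.55 pos [ 0.4241 -0.0862  0.2745] phi -1.20 tilt 0.27 w 0.0219
shift shares [-5.390e-02  5.258e-01 -2.000e-04] turn share -0.0016 min rows 2.1
```

Request:
step_arm(
  targets=[
    [0.0,[-0.02,0.2,0.0],0.0],
    [0.0,[-0.04,0.4,0.0],0.0],
    [0.0,[-0.054,0.526,0.0],0.0],
    [0.0,[-0.054,0.526,0.0],0.0],
    [0.0,[-0.054,0.526,0.0],0.0],
    [0.0,[-0.054,0.526,0.0],0.0],
  ],
)

```text
time_s: 5.15
position: [0.5276, -0.099, 0.2738]
orientation: [2.243, 2.197, -0.0]
contact_force: [-0.3, 0.0, -0.3]
gripper_width: 0.0221
```

```bash
python3 - <<'E'
from h import *
k=8
im=cv2.cvtColor(snapshot('scene'),cv2.COLOR_RGB2BGR)
c=cv2.resize(im[190:270,335:415],None,fx=k,fy=k,interpolation=cv2.INTER_CUBIC)
s=get_state();p=s['position']
def px(X): r,q=proj('scene',X);return (int((q-335+.5)*k),int((r-190+.5)*k))
for z,d in((0,.018),(.0245,.026),(.0305,.026),(.034,.02)):
  pts=np.array([px([p[0]+d/2*np.cos(a),p[1]+d/2*np.sin(a),p[2]-.195+z]) for a in np.linspace(0,2*np.pi,40)])
  cv2.polylines(c,[pts],True,(0,255,0),1)
cv2.imwrite('pics/scene7.png',c)
import go; go.go(.529,-.0992,.22,-1.1)
E
```

```text
t 5.20 pos [ 0.5277 -0.099   0.2741] phi -1.18 tilt 0.14 w 0.0223
shift shares [-2.000e-04  5.800e-03  2.707e-01] turn share -0.0013 min rows 1.1
```

View pics/scene7.png

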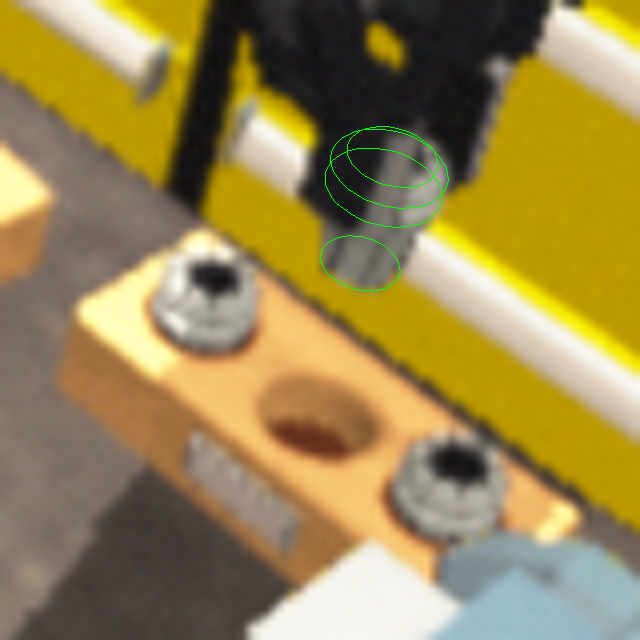

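Collet_25 hangs over the empty bore (bore at about 320,415 in the crop), with the foot close to the model. I'm lowering it.

Request:
step_arm(
  targets=[
    [0.0,[0.0,0.005,0.12],0.0],
    [0.0,[0.0,0.005,0.22],0.0],
    [0.0,[0.0,0.005,0.28],0.0],
    [0.0,[0.0,0.005,0.32],0.0],
    [0.0,[0.0,0.005,0.335],0.0],
    [0.0,[0.0,0.005,0.335],0.0],
  ],
)

```text
time_s: 5.8
position: [0.5289, -0.0991, 0.2072]
orientation: [2.242, 2.197, 0.0]
contact_force: [-0.2, 0.6, 0.2]
gripper_width: 0.0224
```

```bash
cat > look.py <<'E'
from h import *
import sys
def look(name,n,r0,r1,c0,c1,k):
    im=cv2.cvtColor(snapshot(n),cv2.COLOR_RGB2BGR)
    cv2.imwrite(f'pics/{name}.png',cv2.resize(im[r0:r1,c0:c1],None,fx=k,fy=k,interpolation=cv2.INTER_CUBIC))
if __name__=='__main__': look(sys.argv[1],sys.argv[2],*map(int,sys.argv[3:]))
E
python3 look.py scene8 scene 190 270 335 415 8;python3 go.py .529 -.0992 .205 -1.1
```

```text
t 5.85 pos [ 0.5291 -0.0992  0.2076] phi -1.17 tilt 0.18 w 0.0220
shift shares [-0.0002 -0.0004  0.0128] turn share -0.0012 min rows 0.1
```

View pics/scene8.png

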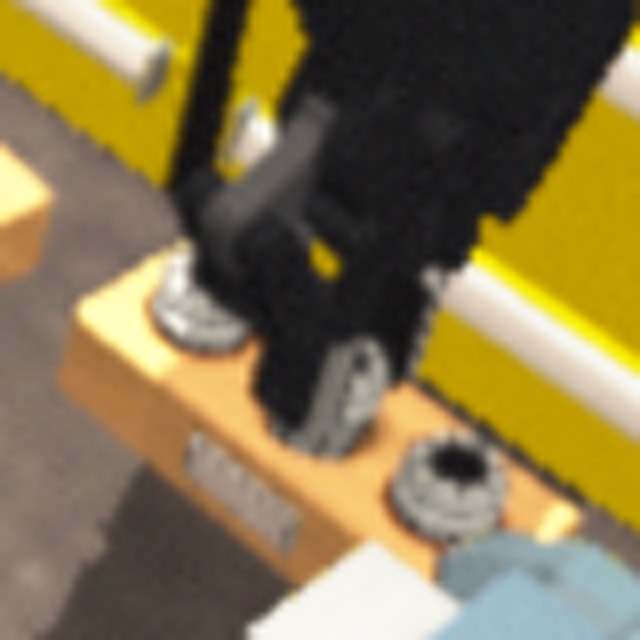

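Request:
step_arm(
  targets=[
    [0.0,[0.0,0.0,0.01],0.0],
    [0.0,[0.0,0.0,0.01],0.0],
    [0.4,[0.0,0.0,0.01],0.0],
    [0.5,[0.0,0.0,0.01],0.0],
    [0.6,[0.0,0.0,0.01],0.0],
    [0.7,[0.0,0.0,0.01],0.0],
    [0.7,[0.0,0.0,0.01],0.0],
    [0.7,[0.0,0.0,-0.2],0.0],
    [0.7,[0.0,0.0,-0.4],0.0],
    [0.7,[0.0,0.0,-0.4],0.0],
  ],
)

```text
time_s: 6.85
position: [0.531, -0.099, 0.2923]
orientation: [2.237, 2.191, 0.009]
contact_force: [0.3, -0.2, -0.5]
gripper_width: 0.0599
```

```bash
python3 look.py scene9 scene 190 270 335 415 8;python3 go.py 0.4281 0.0455 0.29 6.1
```

```text
t 6.90 pos [ 0.53   -0.0991  0.2901] phi -1.19 tilt 0.48 w 0.0600
shift shares [ 0.7125 -0.5246 -0.0054] turn share -0.1215 min rows 3.5
```

View pics/scene9.png

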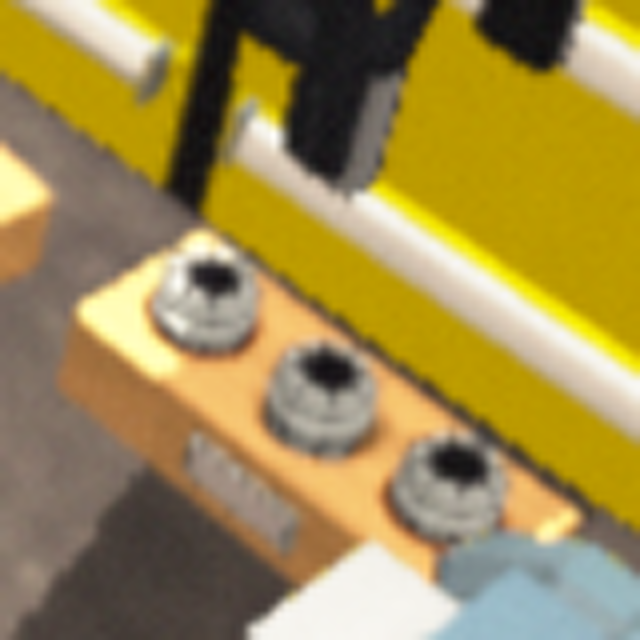

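Collet_25 (320,395 in the crop) now sits level with its two neighbours, so it is seated. Next is collet_32.

Request:
step_arm(
  targets=[
    [0.75,[0.2,-0.15,0.0],-0.06],
    [0.75,[0.4,-0.3,0.0],-0.12],
    [0.75,[0.6,-0.45,0.0],-0.12],
    [0.75,[0.712,-0.525,0.0],-0.12],
    [0.75,[0.712,-0.525,0.1],-0.12],
    [0.75,[0.712,-0.525,0.2],-0.12],
    [0.75,[0.712,-0.525,0.2],-0.12],
  ],
)

```text
time_s: 7.6
position: [0.4268, 0.0452, 0.2467]
orientation: [2.098, 2.333, -0.001]
contact_force: [-0.0, -0.9, -0.8]
gripper_width: 0.0641
```

```bash
python3 go.py 0.4281 0.0455 0.1985 6.1
```

```text
t 7.60 pos [0.4268 0.0452 0.2467] phi 6.06 tilt 0.24 w 0.0641
shift shares [0.0014 0.006  0.2411] turn share -0.0006 min rows 1.0
```

Request:
step_arm(
  targets=[
    [0.75,[0.0,0.006,0.1],0.0],
    [0.75,[0.0,0.006,0.2],0.0],
    [0.75,[0.0,0.006,0.24],0.0],
    [0.75,[0.0,0.006,0.24],0.0],
    [0.75,[0.0,0.006,0.24],0.0],
  ],
)

```text
time_s: 8.1
position: [0.4284, 0.0452, 0.1993]
orientation: [2.098, 2.333, -0.001]
contact_force: [0.4, -0.0, 0.2]
gripper_width: 0.0639
```

```bash
python3 look.py scene10 scene 195 275 250 330 8;python3 go.py 0.4281 0.0455 0.1985 6.1
```

```text
t 8.15 pos [0.4285 0.0453 0.1995] phi 6.06 tilt 0.27 w 0.0640
shift shares [ 0.0014 -0.0018  0.0049] turn share -0.0007 min rows 0.0
```

View pics/scene10.png

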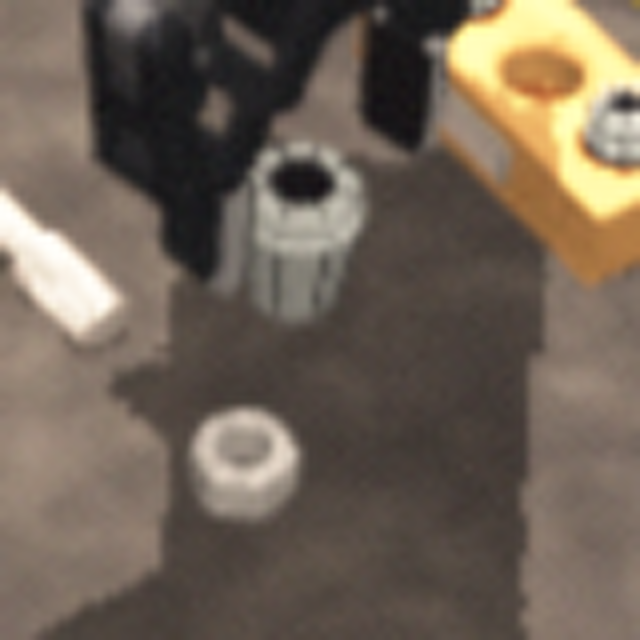

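Collet_32 (305,230) stands between the fingers, clear of the nut and micrometer. I'm closing and lifting.

Request:
step_arm(
  targets=[
    [0.6,[0.0,0.0,0.005],0.0],
    [0.4,[0.0,0.0,0.005],0.0],
    [0.0,[0.0,0.0,0.005],0.0],
    [0.0,[0.0,0.0,0.005],0.0],
    [0.0,[0.0,0.0,0.005],0.0],
    [0.0,[0.0,0.0,0.005],0.0],
    [0.0,[0.0,0.0,0.005],0.0],
    [0.0,[0.0,0.0,-0.2],0.0],
    [0.0,[0.0,0.0,-0.4],0.0],
    [0.0,[0.0,0.0,-0.45],0.0],
    [0.0,[0.0,0.0,-0.45],0.0],
  ],
)

```text
time_s: 9.25
position: [0.4287, 0.0454, 0.2907]
orientation: [2.097, 2.329, 0.003]
contact_force: [0.6, -1.1, -1.3]
gripper_width: 0.0294
```

```bash
cat > held.py <<'E'
from h import *
import sys
def held(name,h,r1,r2,D,f,g,k=8):
    "overlay upright collet model: height h, rings r1,r2, dia D, foot f, grasp TCP height g"
    im=cv2.cvtColor(snapshot('scene'),cv2.COLOR_RGB2BGR); s=get_state();p=s['position']
    R,C=proj('scene',[p[0],p[1],p[2]-g+.02]); R=int(np.clip(R-40,0,304));C=int(np.clip(C-40,0,432))
    c=cv2.resize(im[R:R+80,C:C+80],None,fx=k,fy=k,interpolation=cv2.INTER_CUBIC)
    for z,d in((0,f),(r1,D),(r2,D),(h,D*.8)):
      pts=np.array([[(q-C+.5)*k,(r-R+.5)*k] for r,q in (proj('scene',[p[0]+d/2*np.cos(a),p[1]+d/2*np.sin(a),p[2]-g+z]) for a in np.linspace(0,2*np.pi,40))]).astype(int)
      cv2.polylines(c,[pts],True,(0,255,0),1)
    cv2.imwrite(f'pics/{name}.png',c)
    print('w',s['gripper_width'],'F',s['contact_force'].round(1),'crop',R,C)
if __name__=='__main__': held(sys.argv[1],*map(float,sys.argv[2:]))
E
python3 held.py scene11 .04 .0305 .0365 .033 .023 .1985; python3 go.py .5159 .3998 .285 6.1
```

```text
w 0.029477947824897193 F [-0.7 -0.9 -1.9] crop 150 249
t 9.30 pos [0.4281 0.0452 0.2894] phi 6.02 tilt 0.32 w 0.0295
shift shares [1.7174 0.6226 0.0177] turn share -0.0014 min rows 7.3
```

View pics/scene11.png

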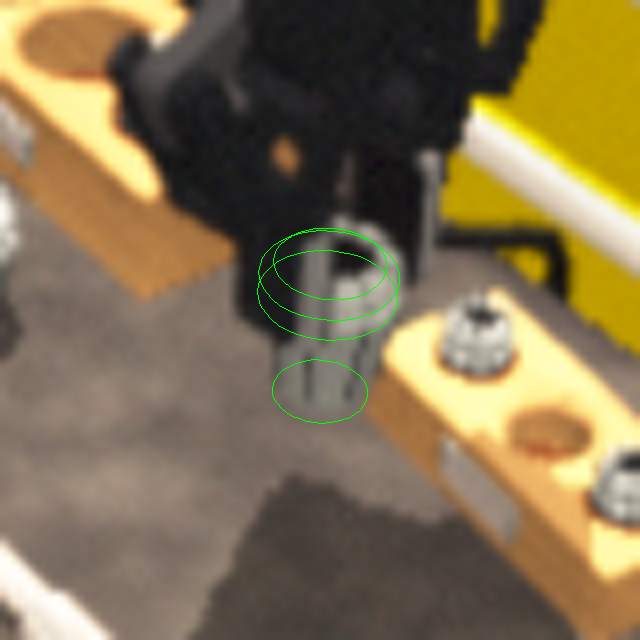

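```bash
python3 - <<'E'
from h import *
im=cv2.imread('pics/top_raw.png');cv2.imwrite('pics/box.png',np.hstack([cv2.resize(im[120:260,0:120],None,fx=3.3,fy=3.3),cv2.resize(cv2.imread('pics/scene_raw.png')[0:140,100:220],None,fx=3.3,fy=3.3)]))
E
```

```text
(no output)
```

View pics/box.png

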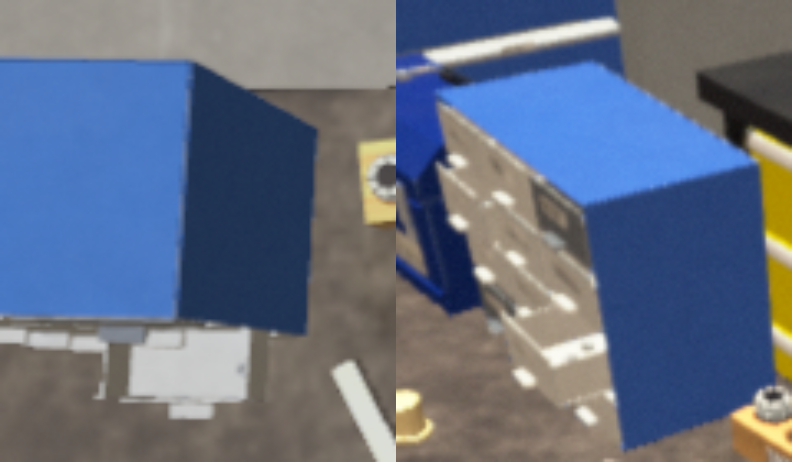

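```bash
python3 - <<'E'
from h import *
def tri(a,b):
    A=[]
    for n,px in (('top',a),('scene',b)):
        p=camera_params(n);P=p['camera_matrix']@np.c_[p['R'],p['t']]
        A+= [px[1]*P[2]-P[0],px[0]*P[2]-P[1]]
    A=np.array(A); return np.linalg.lstsq(A[:,:3],-A[:,3],rcond=None)[0]
print(tri((216.4,53.9),(61.8,157.3)),tri((138.8,57.9),(49.4,209.4)),ray('top',(220.9,92.4),0),ray('top',(159,96),0))
E
```

```text
[0.40563108 0.5098138  0.21343155] [0.55350335 0.50790782 0.21069784] [0.40715839 0.51322885 0.        ] [0.55367501 0.50749838 0.        ]
```

Request:
step_arm(
  targets=[
    [0.0,[0.22,0.08,0.0],0.0],
    [0.0,[0.44,0.16,0.0],0.0],
    [0.0,[0.66,0.24,0.0],0.0],
    [0.0,[0.86,0.31,0.0],0.0],
    [0.0,[0.86,0.31,0.0],0.0],
  ],
)

```text
time_s: 9.8
position: [0.4711, 0.2292, 0.2877]
orientation: [2.091, 2.342, 0.006]
contact_force: [0.4, 0.7, -2.6]
gripper_width: 0.0293
```

```bash
python3 go.py .5159 .3998 .285 6.1
```

```text
t 9.80 pos [0.4711 0.2292 0.2877] phi 6.47 tilt 0.23 w 0.0293
shift shares [0.822  0.3188 0.0156] turn share 0.0062 min rows 3.5
```

Request:
step_arm(
  targets=[
    [0.0,[0.22,0.08,0.0],0.0],
    [0.0,[0.44,0.16,0.0],0.0],
    [0.0,[0.66,0.24,0.0],0.006],
    [0.0,[0.82,0.32,0.01],0.006],
    [0.0,[0.82,0.32,0.01],0.006],
    [0.0,[0.82,0.32,0.01],0.006],
    [0.0,[0.82,0.32,0.01],0.006],
  ],
)

```text
time_s: 10.5
position: [0.516, 0.3977, 0.2842]
orientation: [2.099, 2.334, -0.0]
contact_force: [-0.0, -0.5, -2.1]
gripper_width: 0.0295
```

```bash
python3 held.py scene12 .04 .0305 .0365 .033 .023 .1985; python3 go.py .5159 .3998 .225 6.1
```

```text
w 0.02955971375552035 F [-0.2 -0.4 -2.1] crop 66 183
t 10.55 pos [0.5162 0.3976 0.2848] phi 6.04 tilt 0.16 w 0.0296
shift shares [ 0.0113 -0.001   0.2989] turn share -0.001 min rows 1.2
```

View pics/scene12.png

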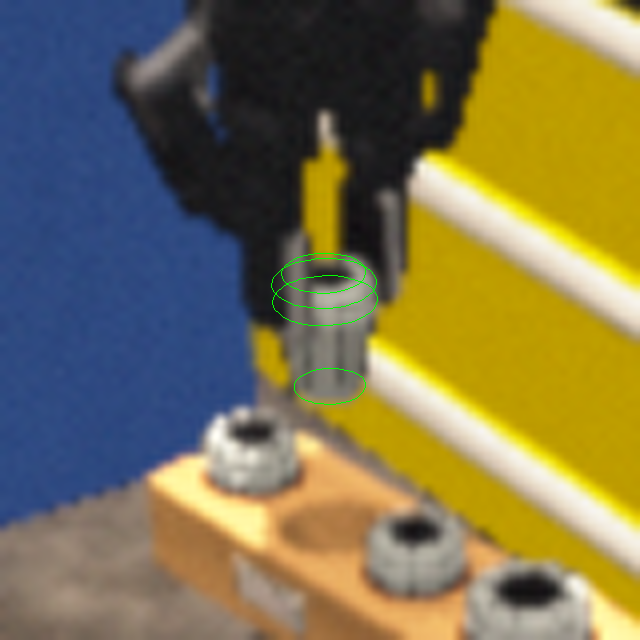

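Collet_32 hangs upright over the bore (328,525) and matches the model within a pixel or so. I'm lowering it to just above the seat.

Request:
step_arm(
  targets=[
    [0.0,[0.011,0.0,0.12],0.0],
    [0.0,[0.011,0.0,0.22],0.0],
    [0.0,[0.011,0.0,0.3],0.0],
    [0.0,[0.011,0.0,0.35],0.0],
    [0.0,[0.011,0.0,0.375],0.0],
    [0.0,[0.011,0.0,0.375],0.0],
    [0.0,[0.011,0.0,0.375],0.0],
  ],
)

```text
time_s: 11.25
position: [0.5164, 0.3999, 0.2104]
orientation: [2.1, 2.333, 0.003]
contact_force: [-0.0, -0.0, -1.8]
gripper_width: 0.0294
```

```bash
python3 held.py scene13 .04 .0305 .0365 .033 .023 .1985; python3 go.py .5159 .3998 .2085 6.1
```

```text
w 0.029209556329534675 F [-0.1 -0.  -1.8] crop 91 184
t 11.30 pos [0.5164 0.3999 0.2103] phi 6.03 tilt 0.19 w 0.0292
shift shares [ 0.     -0.0026  0.0092] turn share -0.0012 min rows 0.0
```

View pics/scene13.png

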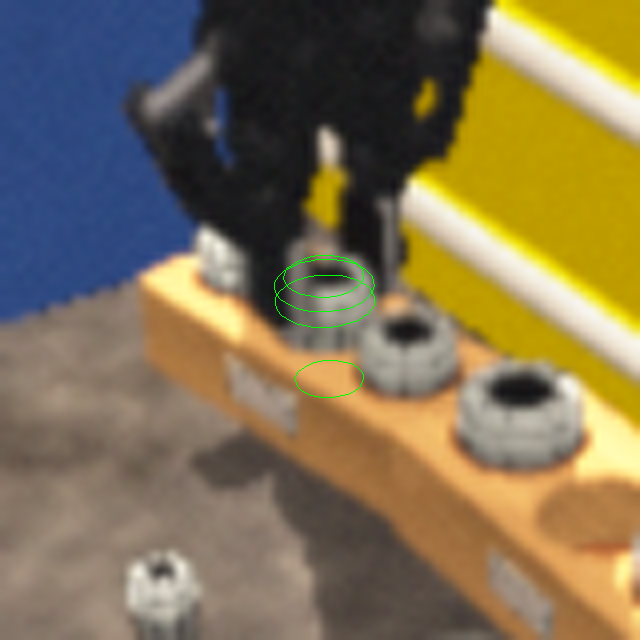

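The collet is in the bore with no contact force. Releasing and retreating.

Request:
step_arm(
  targets=[
    [0.0,[0.0,0.0,0.005],0.0],
    [0.45,[0.0,0.0,0.005],0.0],
    [0.55,[0.0,0.0,0.005],0.0],
    [0.7,[0.0,0.0,0.005],0.0],
    [0.7,[0.0,0.0,0.0],0.0],
    [0.7,[0.0,0.0,0.0],0.0],
    [0.7,[0.0,0.0,-0.2],0.0],
    [0.7,[0.0,0.0,-0.4],0.0],
    [0.7,[0.0,0.0,-0.4],0.0],
  ],
)

```text
time_s: 12.2
position: [0.5176, 0.4018, 0.2963]
orientation: [2.099, 2.332, 0.018]
contact_force: [1.1, -0.3, 0.2]
gripper_width: 0.0596
```

```bash
python3 look.py scene14 scene 91 171 184 264 8;python3 go.py 0.3995 0.3172 0.29 -7.2
```

```text
t 12.25 pos [0.517  0.4009 0.2935] phi 6.02 tilt 0.49 w 0.0596
shift shares [-0.3545 -0.6283  0.0116] turn share 0.2203 min rows 2.9
```

View pics/scene14.png

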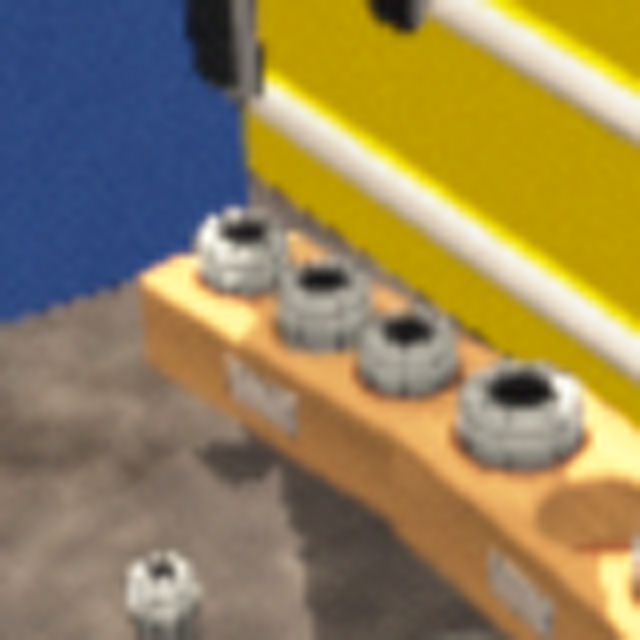

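Collet_32 (325,300) is level with its neighbours. Next is collet_20.

Request:
step_arm(
  targets=[
    [0.6,[-0.12,-0.2,0.0],0.1],
    [0.6,[-0.24,-0.4,0.0],0.22],
    [0.6,[-0.354,-0.628,0.0],0.22],
    [0.6,[-0.354,-0.628,0.1],0.22],
    [0.6,[-0.354,-0.628,0.2],0.22],
    [0.6,[-0.354,-0.628,0.2],0.22],
    [0.6,[-0.354,-0.628,0.2],0.22],
  ],
)

```text
time_s: 12.95
position: [0.3997, 0.3174, 0.252]
orientation: [2.354, 2.076, 0.01]
contact_force: [0.1, 0.0, 0.1]
gripper_width: 0.051
```

```bash
python3 look.py scene15 scene 130 210 165 245 8;python3 go.py 0.3995 0.3172 0.1915 -7.2
```

```text
t 13.00 pos [0.4    0.3177 0.2525] phi -7.18 tilt 0.49 w 0.0511
shift shares [-0.0042 -0.0045  0.3051] turn share 0.0003 min rows 1.2
```

View pics/scene15.png

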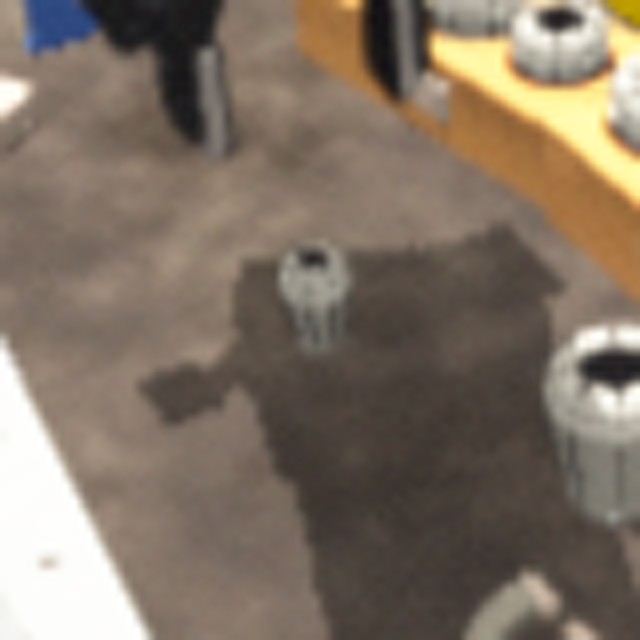

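```bash
python3 - <<'E'
from h import *
print(ray('scene',(130+290/8-.5,165+315/8-.5),.025), ray('scene',(130+335/8-.5,165+319/8-.5),0.003))
E
```

```text
[0.39636396 0.31155993 0.025     ] [0.39926551 0.3172968  0.003     ]
```

Request:
step_arm(
  targets=[
    [0.6,[-0.004,-0.004,0.12],0.0],
    [0.6,[-0.004,-0.004,0.22],0.0],
    [0.6,[-0.004,-0.004,0.3],0.0],
    [0.6,[-0.004,-0.004,0.3],0.0],
    [0.6,[-0.004,-0.004,0.3],0.0],
  ],
)

```text
time_s: 13.5
position: [0.3999, 0.3176, 0.1932]
orientation: [2.354, 2.076, 0.014]
contact_force: [-0.6, -0.4, -0.6]
gripper_width: 0.0511
```

```bash
python3 look.py scene16 scene 130 210 165 245 8;python3 go.py 0.3995 0.3172 0.1915 -7.2
```

```text
t 13.55 pos [0.4    0.3177 0.1935] phi -7.19 tilt 0.57 w 0.0516
shift shares [-0.0028 -0.0025  0.01  ] turn share 0.0002 min rows 0.0
```

View pics/scene16.png

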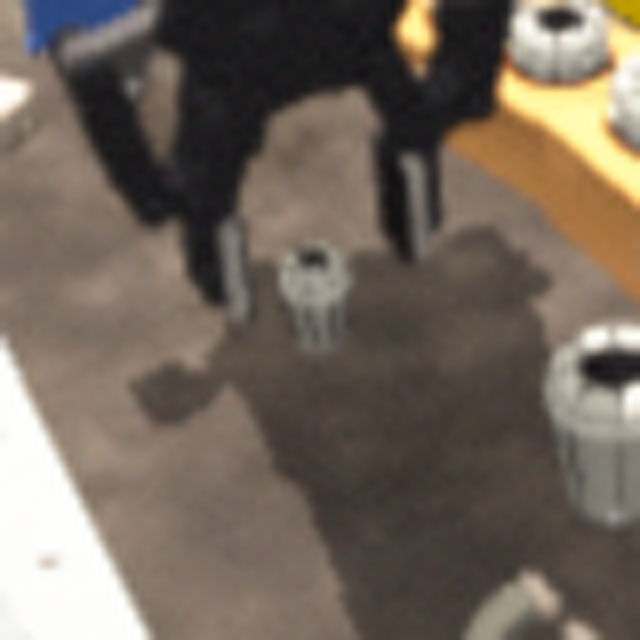

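Collet_20 (316,290) stands between the open fingers, and its foot measured in this view agrees with the top view. I'm closing and lifting.

Request:
step_arm(
  targets=[
    [0.5,[0.0,0.0,0.01],0.0],
    [0.4,[0.0,0.0,0.01],0.0],
    [0.3,[0.0,0.0,0.01],0.0],
    [0.0,[0.0,0.0,0.01],0.0],
    [0.0,[0.0,0.0,0.01],0.0],
    [0.0,[0.0,0.0,0.01],0.0],
    [0.0,[0.0,0.0,0.01],0.0],
    [0.0,[0.0,0.0,-0.2],0.0],
    [0.0,[0.0,0.0,-0.4],0.0],
    [0.0,[0.0,0.0,-0.5],0.0],
    [0.0,[0.0,0.0,-0.5],0.0],
  ],
)

```text
time_s: 14.65
position: [0.4, 0.318, 0.2962]
orientation: [2.355, 2.075, 0.024]
contact_force: [0.5, 0.4, -1.0]
gripper_width: 0.0171
```

```bash
python3 held.py scene17 .0315 .022 .028 .021 .014 .1915; python3 go.py .5189 .0488 .285 -7.2
```

```text
w 0.017280991287899488 F [ 0.1  0.7 -0.5] crop 89 160
t 14.70 pos [0.3995 0.3174 0.2944] phi -7.21 tilt 0.71 w 0.0173
shift shares [-1.2576  0.7601  0.0457] turn share -0.0002 min rows 5.9
```

View pics/scene17.png

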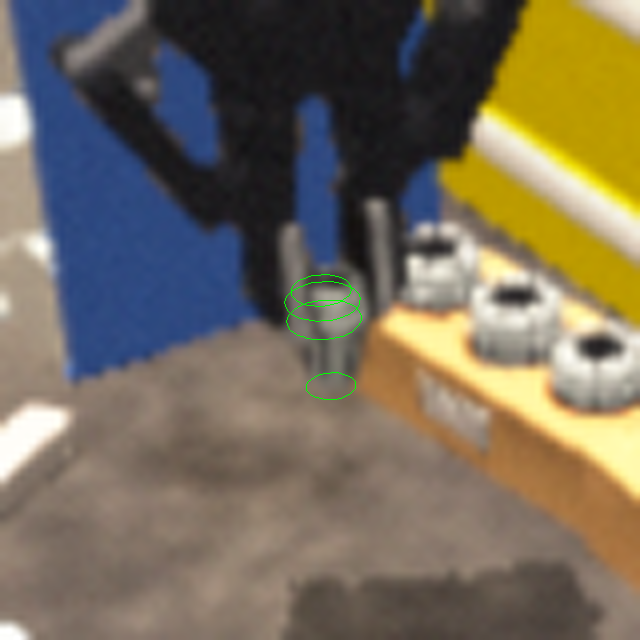

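Request:
step_arm(
  targets=[
    [0.0,[-0.2,0.12,0.0],0.0],
    [0.0,[-0.4,0.24,0.0],0.0],
    [0.0,[-0.6,0.36,0.0],0.0],
    [0.0,[-0.8,0.48,0.0],0.0],
    [0.0,[-0.9,0.6,0.0],0.0],
    [0.0,[-0.9,0.6,0.0],0.0],
  ],
)

```text
time_s: 15.3
position: [0.4981, 0.1187, 0.2927]
orientation: [2.362, 2.065, 0.015]
contact_force: [-0.4, -0.1, -1.1]
gripper_width: 0.0172
```

```bash
python3 go.py .5189 .0488 .28 -7.2
```

```text
t 15.30 pos [0.4981 0.1187 0.2927] phi -7.67 tilt 0.60 w 0.0172
shift shares [-0.3326  0.1493  0.0633] turn share -0.0079 min rows 1.5
```

Request:
step_arm(
  targets=[
    [0.0,[-0.2,0.1,0.03],-0.008],
    [0.0,[-0.333,0.149,0.06],-0.008],
    [0.0,[-0.333,0.149,0.06],-0.008],
    [0.0,[-0.333,0.149,0.06],-0.008],
    [0.0,[-0.333,0.149,0.06],-0.008],
  ],
)

```text
time_s: 15.8
position: [0.5182, 0.0505, 0.2802]
orientation: [2.352, 2.079, 0.015]
contact_force: [0.2, 0.5, -0.9]
gripper_width: 0.0175
```

```bash
python3 held.py scene18 .0315 .022 .028 .021 .014 .1915; python3 go.py .5189 .0488 .2005 -7.2; python3 look.py top18 top 140 200 260 320 8
```

```text
w 0.01724488386572687 F [-0.7 -0.1 -1.6] crop 132 280
t 15.85 pos [0.5183 0.0506 0.2804] phi -7.04 tilt 0.59 w 0.0172
shift shares [-0.0104  0.0005  0.3995] turn share 0.0027 min rows 1.6
```

View pics/scene18.png

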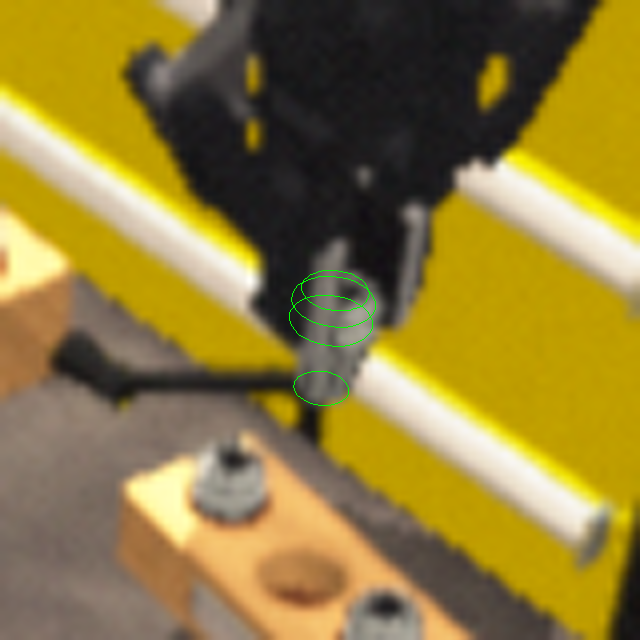

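Collet_20 hangs upright over its bore (303,572). I'm lowering it.

Request:
step_arm(
  targets=[
    [0.0,[-0.01,0.0,0.15],0.0],
    [0.0,[-0.01,0.0,0.25],0.0],
    [0.0,[-0.01,0.0,0.33],0.0],
    [0.0,[-0.01,0.0,0.37],0.0],
    [0.0,[-0.01,0.0,0.39],0.0],
    [0.0,[-0.01,0.0,0.39],0.0],
    [0.0,[-0.01,0.0,0.39],0.0],
  ],
)

```text
time_s: 16.6
position: [0.5192, 0.049, 0.2032]
orientation: [2.35, 2.078, 0.017]
contact_force: [0.3, 0.1, -0.5]
gripper_width: 0.0175
```

```bash
python3 held.py scene19 .0315 .022 .028 .021 .014 .1915; python3 go.py .5189 .0488 .2005 -7.2
```

```text
w 0.01719871837902965 F [ 0.5 -1.2 -0.2] crop 160 277
t 16.65 pos [0.5193 0.0489 0.2033] phi -7.03 tilt 0.67 w 0.0172
shift shares [-0.0009 -0.0019  0.0139] turn share 0.0028 min rows 0.1
```

View pics/scene19.png

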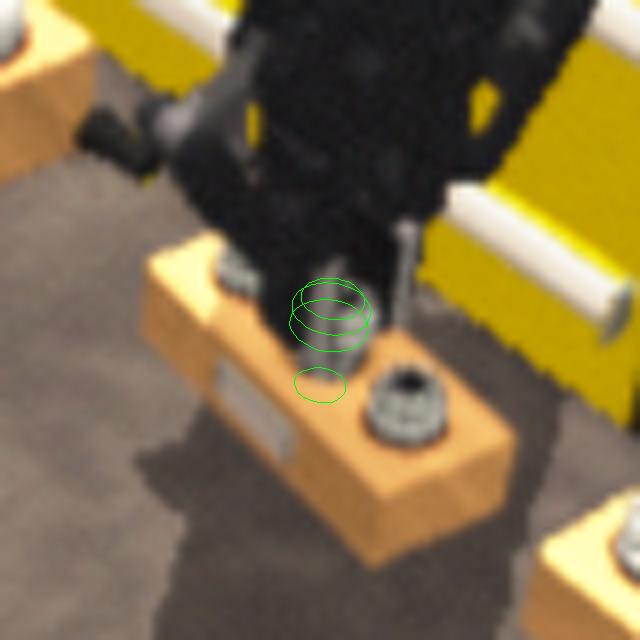

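Request:
step_arm(
  targets=[
    [0.0,[0.0,0.0,0.008],0.0],
    [0.0,[0.0,0.0,0.008],0.0],
    [0.3,[0.0,0.0,0.008],0.0],
    [0.45,[0.0,0.0,0.008],0.0],
    [0.6,[0.0,0.0,0.008],0.0],
    [0.6,[0.0,0.0,0.0],0.0],
    [0.6,[0.0,0.0,0.0],0.0],
    [0.6,[0.0,0.0,-0.2],0.0],
    [0.6,[0.0,0.0,-0.4],0.0],
    [0.6,[0.0,0.0,-0.4],0.0],
  ],
)

```text
time_s: 17.65
position: [0.5204, 0.0491, 0.2878]
orientation: [2.347, 2.075, 0.028]
contact_force: [0.5, -0.1, 0.2]
gripper_width: 0.051
```

```bash
python3 look.py scene20 scene 160 240 277 357 8;python3 go.py 0.4303 0.2049 0.29 -2.9
```

```text
t 17.70 pos [0.5195 0.0488 0.2857] phi -7.06 tilt 0.97 w 0.0511
shift shares [ 0.7202 -0.5381 -0.025 ] turn share -0.0693 min rows 3.6
```

View pics/scene20.png

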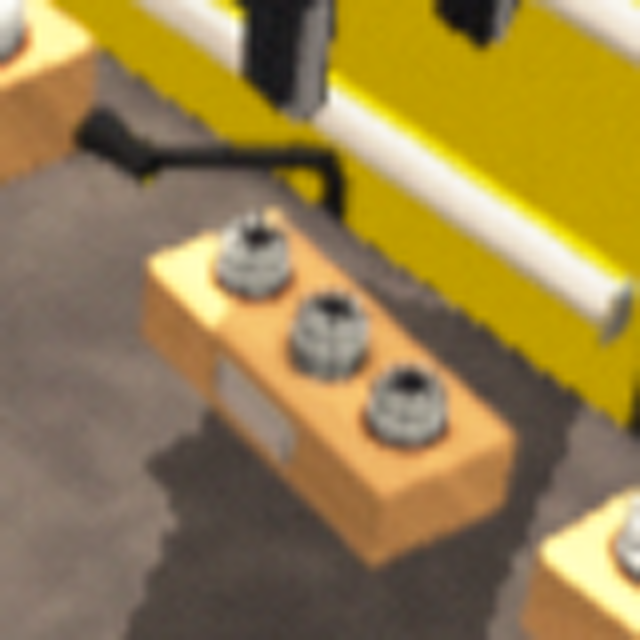

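Collet_20 (330,335) is seated level with its neighbours. Last one: collet_40.

Request:
step_arm(
  targets=[
    [0.9,[0.2,-0.15,0.0],-0.07],
    [0.9,[0.4,-0.3,0.0],-0.07],
    [0.9,[0.6,-0.45,0.0],-0.07],
    [0.9,[0.72,-0.538,-0.02],-0.07],
    [0.9,[0.72,-0.538,0.05],-0.07],
    [0.9,[0.72,-0.538,0.12],-0.07],
    [0.9,[0.72,-0.538,0.12],-0.07],
    [0.9,[0.72,-0.538,0.12],-0.07],
  ],
)

```text
time_s: 18.5
position: [0.4311, 0.2036, 0.26]
orientation: [2.273, 2.158, 0.02]
contact_force: [-0.1, -0.8, 0.9]
gripper_width: 0.0768
```

```bash
python3 go.py 0.4303 0.2049 0.203 -2.9; python3 look.py scene21 scene 140 220 205 285 8
```

```text
t 18.50 pos [0.4311 0.2036 0.26  ] phi -2.98 tilt 0.85 w 0.0768
shift shares [ 0.0053 -0.0084  0.2851] turn share -0.0014 min rows 1.1
```

View pics/scene21.png

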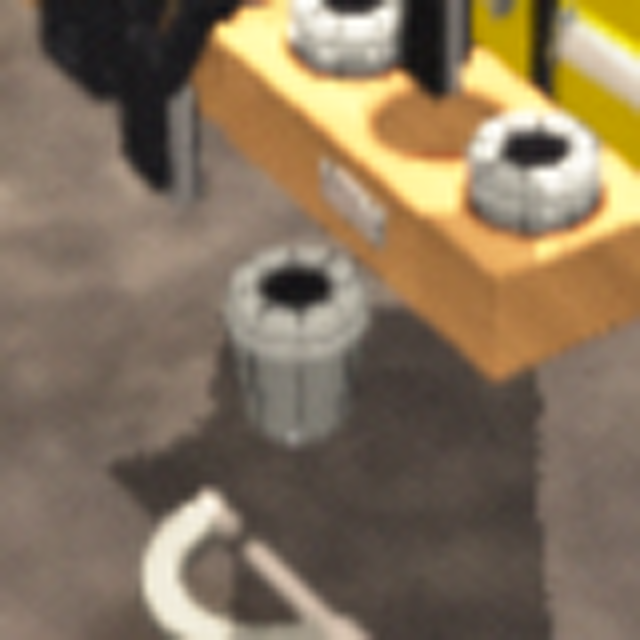

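Request:
step_arm(
  targets=[
    [0.75,[0.005,-0.006,0.0],0.0],
    [0.75,[0.005,-0.006,0.1],0.0],
    [0.75,[0.005,-0.006,0.2],0.0],
    [0.75,[0.005,-0.008,0.285],0.0],
    [0.75,[0.005,-0.008,0.285],0.0],
    [0.75,[0.005,-0.008,0.285],0.0],
  ],
)

```text
time_s: 19.15
position: [0.4308, 0.2051, 0.2039]
orientation: [2.273, 2.157, 0.022]
contact_force: [-0.2, 0.0, -0.3]
gripper_width: 0.0641
```

```bash
python3 go.py 0.4303 0.2049 0.203 -2.9; python3 look.py scene22 scene 140 220 205 285 8
```

```text
t 19.15 pos [0.4308 0.2051 0.2039] phi -3.00 tilt 0.92 w 0.0641
shift shares [-0.0013 -0.0027  0.0047] turn share -0.0017 min rows 0.0
```

View pics/scene22.png

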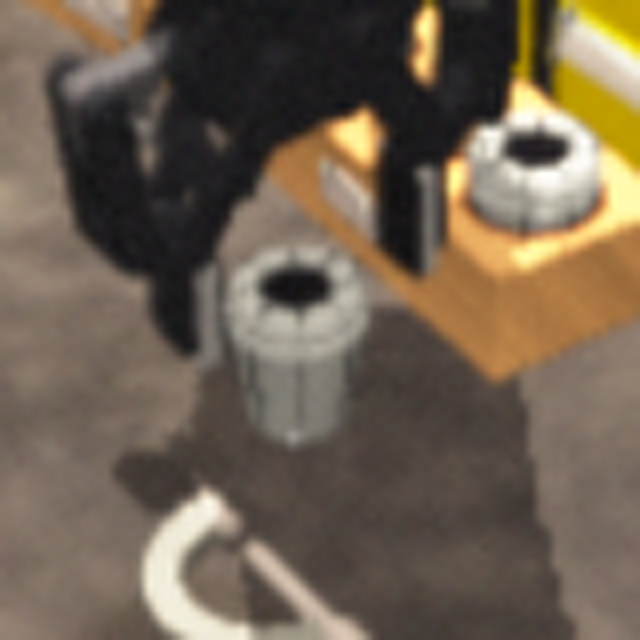

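Collet_40 (298,340) stands between the fingers, which are clear of rack_40 and the micrometer. I'm closing and lifting.

Request:
step_arm(
  targets=[
    [0.65,[0.0,0.0,0.003],0.0],
    [0.55,[0.0,0.0,0.003],0.0],
    [0.0,[0.0,0.0,0.003],0.0],
    [0.0,[0.0,0.0,0.003],0.0],
    [0.0,[0.0,0.0,0.003],0.0],
    [0.0,[0.0,0.0,0.003],0.0],
    [0.0,[0.0,0.0,0.003],0.0],
    [0.0,[0.0,0.0,-0.2],0.0],
    [0.0,[0.0,0.0,-0.4],0.0],
    [0.0,[0.0,0.0,-0.45],0.0],
    [0.0,[0.0,0.0,-0.45],0.0],
  ],
)

```text
time_s: 20.3
position: [0.4301, 0.2049, 0.2956]
orientation: [2.272, 2.155, 0.028]
contact_force: [0.4, -0.5, -2.3]
gripper_width: 0.0378
```

```bash
python3 held.py scene23 .046 .0365 .0425 .041 .030 .2032; python3 go.py .5204 .2526 .29 -2.9
```

```text
w 0.03767345629834806 F [-0.  -1.4 -3.2] crop 111 200
t 20.35 pos [0.4296 0.2045 0.2942] phi -3.04 tilt 1.01 w 0.0377
shift shares [0.2642 0.4404 0.0296] turn share -0.0023 min rows 2.1
```

View pics/scene23.png

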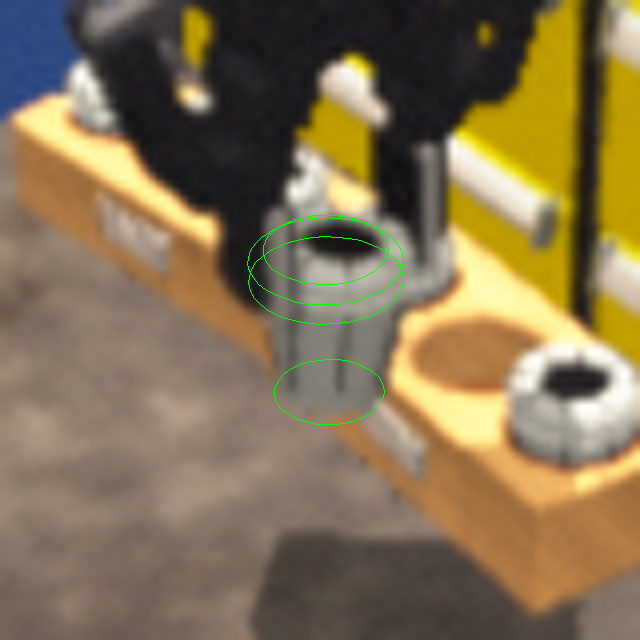

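Request:
step_arm(
  targets=[
    [0.0,[0.1,0.17,0.0],0.0],
    [0.0,[0.2,0.33,0.0],0.0],
    [0.0,[0.267,0.44,0.02],0.0],
    [0.0,[0.267,0.44,0.03],0.0],
    [0.0,[0.267,0.44,0.03],0.0],
    [0.0,[0.267,0.44,0.03],0.0],
  ],
)

```text
time_s: 20.95
position: [0.519, 0.2525, 0.2883]
orientation: [2.273, 2.157, 0.018]
contact_force: [0.3, -0.6, -2.7]
gripper_width: 0.0374
```

```bash
python3 held.py scene24 .046 .0365 .0425 .041 .030 .2032; python3 go.py .5204 .2526 .2132 -2.9
```

```text
w 0.037650889275155294 F [-0.2 -0.3 -2.9] crop 90 219
t 21.00 pos [0.5192 0.2526 0.2888] phi -3.01 tilt 0.86 w 0.0377
shift shares [-0.0008  0.0004  0.3783] turn share -0.0018 min rows 1.5
```

View pics/scene24.png

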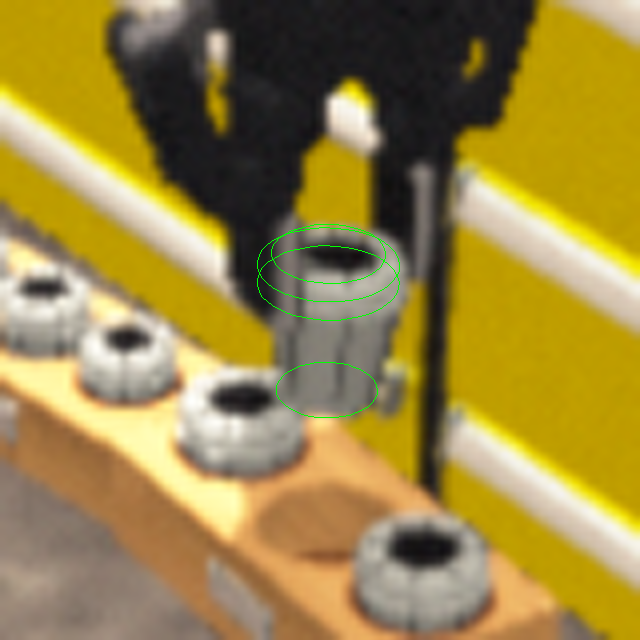

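Collet_40 hangs over its bore (315,520) between the neighbours. I'm lowering it.

Request:
step_arm(
  targets=[
    [0.0,[0.0,0.0,0.12],0.0],
    [0.0,[0.0,0.0,0.22],0.0],
    [0.0,[0.0,0.0,0.3],0.0],
    [0.0,[0.0,0.0,0.345],0.0],
    [0.0,[0.0,0.0,0.365],0.0],
    [0.0,[0.0,0.0,0.365],0.0],
    [0.0,[0.0,0.0,0.365],0.0],
  ],
)

```text
time_s: 21.7
position: [0.5206, 0.253, 0.2166]
orientation: [2.273, 2.156, 0.021]
contact_force: [-0.1, -0.6, -3.1]
gripper_width: 0.0374
```

```bash
python3 held.py scene25 .046 .0365 .0425 .041 .030 .2032; python3 go.py .5204 .2526 .2132 -2.9
```

```text
w 0.0375628086775726 F [-0.3 -0.9 -1.3] crop 115 219
t 21.75 pos [0.5207 0.253  0.2167] phi -3.01 tilt 0.94 w 0.0376
shift shares [-0.0019 -0.0014  0.0172] turn share -0.0018 min rows 0.1
```

View pics/scene25.png

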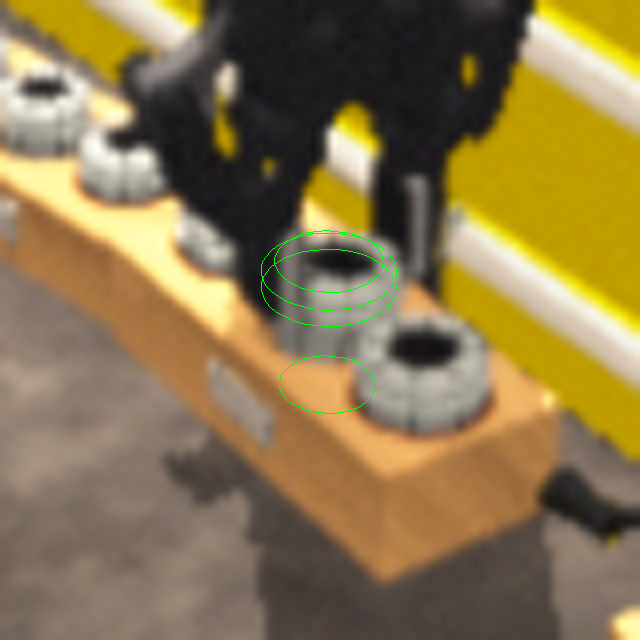

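Request:
step_arm(
  targets=[
    [0.0,[0.0,0.0,0.01],0.0],
    [0.0,[0.0,0.0,0.01],0.0],
    [0.55,[0.0,0.0,0.01],0.0],
    [0.65,[0.0,0.0,0.01],0.0],
    [0.8,[0.0,0.0,0.005],0.0],
    [0.8,[0.0,0.0,0.0],0.0],
    [0.8,[0.0,0.0,-0.2],0.0],
    [0.8,[0.0,0.0,-0.4],0.0],
    [0.8,[0.0,0.0,-0.6],0.0],
    [0.8,[0.0,0.0,-0.8],0.0],
    [0.8,[0.0,0.0,-0.8],0.0],
  ],
)

```text
time_s: 22.85
position: [0.5194, 0.2538, 0.3825]
orientation: [2.27, 2.154, 0.037]
contact_force: [1.7, 0.3, -0.5]
gripper_width: 0.0681
```

```bash
python3 look.py scene26 scene 80 270 170 420 3;python3 go.py 0.37 0.1 0.37 -2.9
```

```text
t 22.90 pos [0.5188 0.2531 0.3797] phi -3.03 tilt 1.28 w 0.0682
shift shares [-0.8039 -0.7035  0.0279] turn share -0.0021 min rows 4.3
```

View pics/scene26.png

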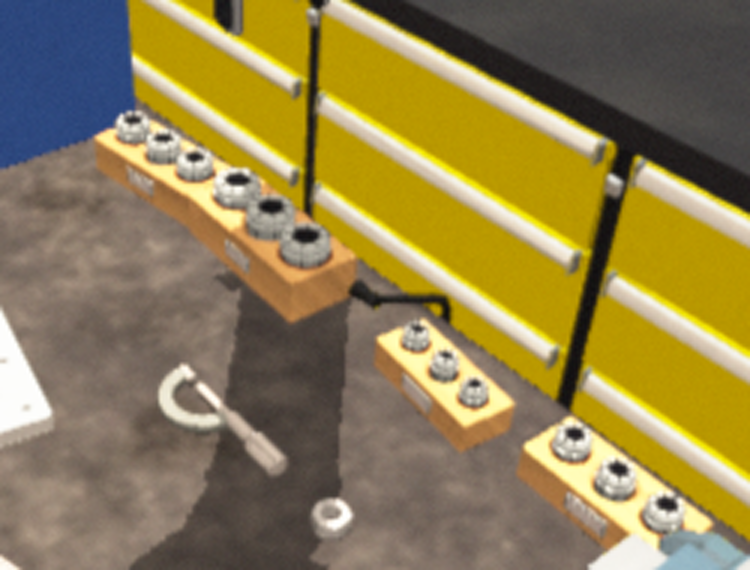

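All four racks look full and level in the scene view, and the micrometer and nut are unmoved. I'm moving the arm aside for a check from above.

Request:
step_arm(
  targets=[
    [0.8,[-0.9,-0.5,0.0],0.0],
    [0.8,[-0.9,-0.5,0.0],0.0],
    [0.8,[-0.9,-0.5,0.0],0.0],
    [0.8,[-0.9,-0.5,0.0],0.0],
    [0.8,[-0.9,-0.5,0.0],0.0],
    [0.8,[-0.9,-0.5,0.0],0.0],
    [0.8,[-0.9,-0.5,0.0],0.0],
  ],
)

```text
time_s: 23.6
position: [0.41, 0.0795, 0.3762]
orientation: [2.271, 2.156, 0.032]
contact_force: [0.2, 0.2, 0.3]
gripper_width: 0.0682
```

```bash
python3 look.py top27 top 130 260 80 400 2; python3 - <<'E'
from meas import *
im=snapshot('top')
for n,z,x,y in [('32',.0465,.5159,.3998),('40',.0525,.5204,.2526),('20',.0375,.5189,.0488),('25',.0395,.5283,-.0992)]:
    try:
        a,b,d,e=collet(im,z,x,y); print('collet',n,np.round(a,4),np.round(b,4),round(d,1),round(e,1))
    except Exception as ex: print(n,ex)
E
```

```text
collet 32 [0.516  0.3999] [0.5147 0.3993] 84.5 65.7
collet 40 [0.5205 0.2527] [0.5205 0.2527] 84.5 67.4
collet 20 [0.4969 0.0336] [0.4947 0.0297] 32.9 18.3
collet 25 [ 0.5268 -0.0991] [ 0.5263 -0.0999] 77.9 61.4
```

View pics/top27.png

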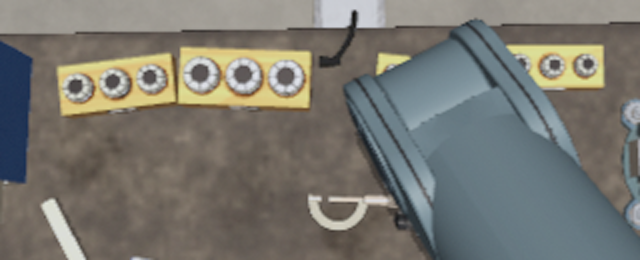

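```bash
python3 look.py scene28 scene 60 270 160 420 3; python3 - <<'E'
from rig import *
s=get_state(); print(s['time_s'],s['qd'].round(3),s['contact_force'])
print(close_job())
E
```

```text
23.75 [ 0.003 -0.003  0.003  0.005 -0.     0.001  0.001] [-0.3713662   1.68448642  0.22835036]
the job is handed in; nothing more can be done
None
```

View pics/scene28.png

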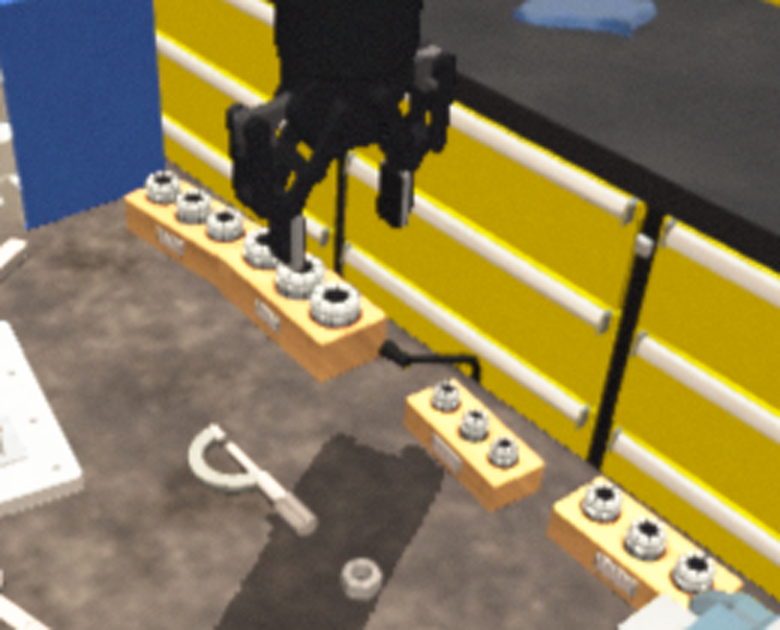

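All four collets are in the empty middle bores of their own racks, placed in the order 25, 32, 20, 40. I handed the job in at 23.75 s, with the arm still and touching nothing.

**Seating:** The last scene pictures show every collet upright and level with its two fixed neighbours. The top view confirms this for racks 25, 32 and 40. Rack 20 was hidden by the arm from above, so the scene view alone confirms it.

**Bystanders:** The micrometer and the hexagon nut show no movement in the last pictures. The fingers stayed clear of both.

**Forces:** The wrist force readings I saw stayed below about 10 N, the highest about 9 N while closing on collet_25.

**What failed or disagreed:**
- My final attempt to measure the seated positions from the top view gave no usable result, because the threshold caught the bright wood. The seating check is therefore visual.
- The finger opening read about 3.5 mm less than each collet's ring diameter in every grasp. I took this to be the pads splaying when gripping near their tips. Collet_25 hung tilted by a few degrees, and collet_40 perhaps slightly, but both settled upright when released.

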